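# Refill the empty cells of the reagent rack under the shelf

## Robot

A 6-joint arm with a two-finger parallel gripper is mounted at the origin on the work surface. World frame = base frame: x ahead of the robot, y to its left, z up, the work surface at z = 0. Lengths are in m, angles in degrees, forces in N, time in s.
With the tool pointing down it reaches from about 0.3 to 0.75 m from the base axis. Payload 8.5 kg.
Tool frame: the origin (TCP) lies on the centre line of the jaws, within the pads' length; the fingertips stand 17 mm ahead of it and the grasp point (between the pads) lies 2 mm behind it (env.tip_extent is the distance from the TCP to the fingertips, in m); z points along the fingers, y is the direction in which the jaws open and shut (so a half turn about z gives the same grasp; the last joint's range is limited). The gripper opens to 85 mm and grips with 20 to 120 N. Pads are 22 mm wide; open, the fingers measure 114 mm over their backs; the gripper's body (76 mm by 85 mm) begins 54 mm behind the grasp point. The pads swing forward as they close: fully open they stand 13 mm farther back than shut.
Start: joints at [-84.815, 21.807, 74.336, -0, 83.858, -12.336], TCP at [0.166, -0.524, 0.248] pointing down, gripper open.
Joint ranges: [-178.18, 178.18], [-50.72, 133.34], [12.68, 142.11], [-81.47, 261.47], [9.98, 163.14], [-165.26, 165.26]. Speed limits (degrees/s): [136.94, 136.94, 180, 180, 180, 180].

## Interface

Orientations are given as a 3x3 rotation matrix whose columns are the frame's x, y, z axes.
In Python, from rig import telemetry, get_image, camera_params, close_job, env gives the robot as it stands.
- The arm moves only by the tool apply_moves, never from a script. Its argument "motion" is a list of rows, each an object of numbers: "tx", "ty", "tz": the shift along the tool's x, y, z in cm; "turn": the turn about the tool's z in degrees; "jaw": the gripper's target within -1 to 1 (fully open at 1, half-way at 0, shut at -1). In form: [{"tx": .., "ty": .., "tz": .., "turn": .., "jaw": ..}, ...]. A call has 1 to 5 rows; each row is the pose to reach, as a shift and turn from the pose measured when the call began, along the tool's axes at that moment; what a row does not reach only later rows make up. A row lasts 1/12 s, in which the tool goes at most 41.7 mm and 7.16 degrees, less where a joint would pass 70% of its speed; a pose out of reach is approached as far as the arm can. A call with a gripper value outside its range is refused whole. The fingers move at their own pace and stop on an object; "squeeze" is the grip in N (left out, the last holds). Time passes only in rows, so rows that repeat a pose let the fingers close. It gives the time, the measured TCP pose, the force and the opening at its end, in the units of the state.
- telemetry.observe(): the state, without advancing time (a new reading comes with each control period).
- get_image(name): name is "side" or "top"; returns (picture, depth): 384x512x3 uint8, red, green, blue; 384x512 float32, m along the optical axis (not along the pixel's ray), 0 where there is no reading.
- camera_params(name): a dict with "fx", "fy", "cx", "cy" (pixels), "D" ([k1, k2, p1, p2, k3] as OpenCV has them; the pictures are not rectified), "rvec" (rotation vector, rad) and "tvec" (3), from world to camera coordinates, as OpenCV has them. Camera axes: x right, y down, z forward; pixel columns grow to the right and rows downward; lengths in m; the calibration is good to about 2 mm. A picture is of the moment at which its call begins. camera_params takes no time and is no camera call.
- close_job(): hands the job in, once; it reports no verdict.
The state is a dict: "time_s": time; "q": joint angles; "qvel": joint speeds; "joint_efforts": joint torques, N m; "position": TCP position; "tool_rot": TCP orientation; "ft_force": force on the tool from outside, world axes, zero at the start; "wrist_torque": the same for the moment, N m; "grip_width": finger opening in m.
Only numpy, scipy, OpenCV 4.12 (cv2) and the standard library are available. Lean on these libraries where they do the work, as an engineer would, in place of code of your own. Each camera call takes 0.05 s, during which the arm holds its last target. There are 200 camera calls.

## Task

Three cells of the wooden bottle rack under the reagent shelf are empty: find them and set one of the three spare stoppered bottles from the open bench upright into each. Leave the bottles that are already in the rack and the beaker, mortar, jar and flask where they are, do not knock the shelf, and set the bottles down gently instead of dropping them.

Things in the scene. Friction and masses are not known exactly. Their poses are not given: they have to be found in the camera images.
- shelf: fixed clear shelf board with blue edge rails over the rack: underside 320 mm, top 334 mm above the bench, bottles on it to 460 mm. Origin on the bench below the middle of its front edge; x away from robot, y along it: board x 0 to 140, y -290 to 290 mm. Posts 30 mm square at x 70, y +-275 mm, feet 100 x 60 mm. A wash bottle stands right of it
- rack: fixed wooden grid rack without floor on the bench under the shelf, 2 rows of 4 cells. Origin on the bench at its centre; cell centres x = -28 (front row, 22 mm before the shelf edge) and 28 mm (back row, 34 mm under the shelf), y = -90, -30, 30, 90 mm. Walls 6 mm thick, 34 mm high; cells 50 (x) by 54 mm (y) inside. Five hold a bottle, standing on the bench; three are empty
- spare1: spare, standing somewhere on the open bench in front of the rack: small stoppered reagent bottle, upright: amber glass body 42 mm in diameter up to 38 mm, sloping in to the stopper, a plain cylinder 26 mm in diameter from 46 to 78 mm (the top). 0.09 to 0.17 kg. Origin: centre of the underside, z up the axis
- spare2: spare, standing somewhere on the open bench in front of the rack: small stoppered reagent bottle, upright: amber glass body 42 mm in diameter up to 38 mm, sloping in to the stopper, a plain cylinder 26 mm in diameter from 46 to 78 mm (the top). 0.09 to 0.17 kg. Origin: centre of the underside, z up the axis
- spare3: spare, standing somewhere on the open bench in front of the rack: small stoppered reagent bottle, upright: amber glass body 42 mm in diameter up to 38 mm, sloping in to the stopper, a plain cylinder 26 mm in diameter from 46 to 78 mm (the top). 0.09 to 0.17 kg. Origin: centre of the underside, z up the axis
- in1: already in some cell of the rack, same as the spares: small stoppered reagent bottle, upright: amber glass body 42 mm in diameter up to 38 mm, sloping in to the stopper, a plain cylinder 26 mm in diameter from 46 to 78 mm (the top). 0.09 to 0.17 kg. Origin: centre of the underside, z up the axis
- in2: already in some cell of the rack, same as the spares: small stoppered reagent bottle, upright: amber glass body 42 mm in diameter up to 38 mm, sloping in to the stopper, a plain cylinder 26 mm in diameter from 46 to 78 mm (the top). 0.09 to 0.17 kg. Origin: centre of the underside, z up the axis
- in3: already in some cell of the rack, same as the spares: small stoppered reagent bottle, upright: amber glass body 42 mm in diameter up to 38 mm, sloping in to the stopper, a plain cylinder 26 mm in diameter from 46 to 78 mm (the top). 0.09 to 0.17 kg. Origin: centre of the underside, z up the axis
- in4: already in some cell of the rack, same as the spares: small stoppered reagent bottle, upright: amber glass body 42 mm in diameter up to 38 mm, sloping in to the stopper, a plain cylinder 26 mm in diameter from 46 to 78 mm (the top). 0.09 to 0.17 kg. Origin: centre of the underside, z up the axis
- in5: already in some cell of the rack, same as the spares: small stoppered reagent bottle, upright: amber glass body 42 mm in diameter up to 38 mm, sloping in to the stopper, a plain cylinder 26 mm in diameter from 46 to 78 mm (the top). 0.09 to 0.17 kg. Origin: centre of the underside, z up the axis
- beaker: small glass beaker, 48 mm across, 62 mm high, among the spares. Origin: centre of the underside. Bystander, not to be disturbed
- mortar: white porcelain bowl, 64 mm across, 42 mm high, among the spares. Origin: centre of the underside. Bystander, not to be disturbed
- jar: squat amber jar with a wide flat lid, 56 mm across, 50 mm high, without a stopper, among the spares. Origin: centre of the underside. Bystander, not to be disturbed
- flask: conical glass flask, 84 mm across the foot, 140 mm high, left of the shelf. Origin: centre of the underside. Bystander, not to be disturbed

How it is judged (in metres and radians):
At the end, for the whole second after the job is handed in: All three spares stand in the cells that were empty, one in each: within 8 mm of the cell's centre along each side, underside within 6 mm of the bench, within 6 degrees of upright, at rest, let go. The five bottles already in the rack stand upright within 18 mm of where they stood ((x of spare1 in the frame of rack between -0.036 and -0.02 m or x of spare1 in the frame of rack between 0.02 and 0.036 m) and (y of spare1 in the frame of rack between -0.098 and -0.082 m or y of spare1 in the frame of rack between -0.038 and -0.022 m or y of spare1 in the frame of rack between 0.022 and 0.038 m or y of spare1 in the frame of rack between 0.082 and 0.098 m) and height (world z) of each of spare1, spare2, spare3, in1, in2, in3, in4, in5 below 0.006 m and angle between each of spare1, spare2, spare3, in1, in2, in3, in4, in5's own z axis and vertical below 0.1 rad and linear speed of each of spare1, spare2, spare3 below 0.02 m/s and contact force between the fingers and spare1 below 0.05 N and (x of spare2 in the frame of rack between -0.036 and -0.02 m or x of spare2 in the frame of rack between 0.02 and 0.036 m) and (y of spare2 in the frame of rack between -0.098 and -0.082 m or y of spare2 in the frame of rack between -0.038 and -0.022 m or y of spare2 in the frame of rack between 0.022 and 0.038 m or y of spare2 in the frame of rack between 0.082 and 0.098 m) and contact force between the fingers and spare2 below 0.05 N and (x of spare3 in the frame of rack between -0.036 and -0.02 m or x of spare3 in the frame of rack between 0.02 and 0.036 m) and (y of spare3 in the frame of rack between -0.098 and -0.082 m or y of spare3 in the frame of rack between -0.038 and -0.022 m or y of spare3 in the frame of rack between 0.022 and 0.038 m or y of spare3 in the frame of rack between 0.082 and 0.098 m) and contact force between the fingers and spare3 below 0.05 N and distance of each of in1, in2, in3, in4, in5 from where it was at the start of the episode below 0.018 m); the robot touches nothing.
It fails at once if a bottle that was already in the rack is lifted, tipped over 17 degrees or moved more than 25 mm ((height (world z) of in1 above 0.012 m or angle between in1's own z axis and vertical above 0.3 rad or distance of in1 from where it was at the start of the episode above 0.025 m) or (height (world z) of in2 above 0.012 m or angle between in2's own z axis and vertical above 0.3 rad or distance of in2 from where it was at the start of the episode above 0.025 m) or (height (world z) of in3 above 0.012 m or angle between in3's own z axis and vertical above 0.3 rad or distance of in3 from where it was at the start of the episode above 0.025 m) or (height (world z) of in4 above 0.012 m or angle between in4's own z axis and vertical above 0.3 rad or distance of in4 from where it was at the start of the episode above 0.025 m) or (height (world z) of in5 above 0.012 m or angle between in5's own z axis and vertical above 0.3 rad or distance of in5 from where it was at the start of the episode above 0.025 m)).
It fails at once if a bystander (beaker, mortar, jar, flask) is moved more than 20 mm or tipped over 17 degrees (distance of any of beaker, mortar, jar, flask from where it was at the start of the episode above 0.02 m or angle between any of beaker, mortar, jar, flask's own z axis and vertical above 0.3 rad).
It fails at once if the shelf is struck or pressed with more than 10 N, or the rack with more than 25 N, by the robot or what it holds (contact force between anything else and shelf above 10 N or contact force between anything else and rack above 25 N).
It fails at once if a spare bottle is dropped or thrown: out of the fingers it moves faster than 0.4 m/s (a fall of about 8 mm) ((linear speed of spare1 above 0.4 m/s and contact force between the fingers and spare1 below 0.05 N) or (linear speed of spare2 above 0.4 m/s and contact force between the fingers and spare2 below 0.05 N) or (linear speed of spare3 above 0.4 m/s and contact force between the fingers and spare3 below 0.05 N)).
It fails at once if a spare bottle is tipped more than 45 degrees from upright (angle between any of spare1, spare2, spare3's own z axis and vertical above 0.785 rad).
It also fails if it takes over 72 s, if anything falls off the work surface, if the arm or the gripper's body presses on something with over 40 N, if the wrist force passes 120 N, or if a joint passes its speed limit or range.

## Working session

There is one attempt and no reset: what is moved stays moved. The work goes in short steps, Python scripts to look and compute and a tool call to move; the robot and the scene stay as the last step left them, time stands still between calls to the robot, and variables do not carry over. Pictures are saved under pics/ and viewed, about 8 in all and at most 12, crops included, and the job is handed in when it is done.

Besides the shell and the picture viewer there is one more tool, called as a command line: name --argument value ..., lists and objects as JSON in quotes. apply_moves: Moves the arm, as the interface text tells. Its arguments: {"type":"object","properties":{"motion":{"type":"array"},"squeeze":{"type":"number"}},"required":["motion"]}

```bash
ls; mkdir -p pics
cat > h.py <<'E'
import numpy as np, cv2
from rig import telemetry, get_image, camera_params, close_job, env
def cam(n):
    p=camera_params(n);K=np.array([[p['fx'],0,p['cx']],[0,p['fy'],p['cy']],[0,0,1.]])
    return K,np.array(p['D'],float),cv2.Rodrigues(np.array(p['rvec'],float))[0],np.array(p['tvec'],float).ravel()
def rays(n,uv):
    K,D,R,t=cam(n);u=cv2.undistortPoints(np.array(uv,float).reshape(-1,1,2),K,D)[:,0]
    return -R.T@t, np.c_[u,np.ones(len(u))]@R
def onplane(n,uv,z):
    c,d=rays(n,uv);return c+d*((z-c[2])/d[:,2])[:,None]
def cloud(n,depth):
    v,u=np.mgrid[:384,:512];c,d=rays(n,np.c_[u.ravel(),v.ravel()])
    P=c+d*depth.ravel()[:,None];P[depth.ravel()==0]=np.nan
    return P.reshape(384,512,3)
def proj(n,P):
    K,D,R,t=cam(n);return cv2.projectPoints(np.array(P,float).reshape(-1,1,3),cv2.Rodrigues(R)[0],t,K,D)[0][:,0]
E
python3 - <<'E'
from h import *
s=telemetry.observe();print({k:np.round(s[k],3).tolist() for k in('time_s','position','tool_rot','q')})
for n in('top','side'):
    im,d=get_image(n);np.save(f'{n}.npy',d);cv2.imwrite(f'pics/{n}0.png',im[:,:,::-1]);cv2.imwrite(f'pics/{n}0b.png',cv2.resize(im[:,:,::-1],(800,600)))
    K,D,R,t=cam(n);print(n,-R.T@t,R[2],K[0,0],(d>0).mean())
E
```

```text
pics
{'time_s': 0.0, 'position': [0.166, -0.524, 0.248], 'tool_rot': [[0.954, 0.301, -0.0], [0.301, -0.954, 0.002], [0.0, -0.002, -1.0]], 'q': [-84.814, 21.841, 74.387, -0.0, 83.86, -12.336]}
top [0.42912519 0.06093101 1.48786969] [ 0.09499941 -0.02258555 -0.99522108] 469.3356016884428 0.995819091796875
side [ 0.24548389 -0.41036984  0.70378071] [ 0.36934123  0.50775148 -0.7783158 ] 350.0814681783617 0.9959564208984375
```

View pics/top0b.png

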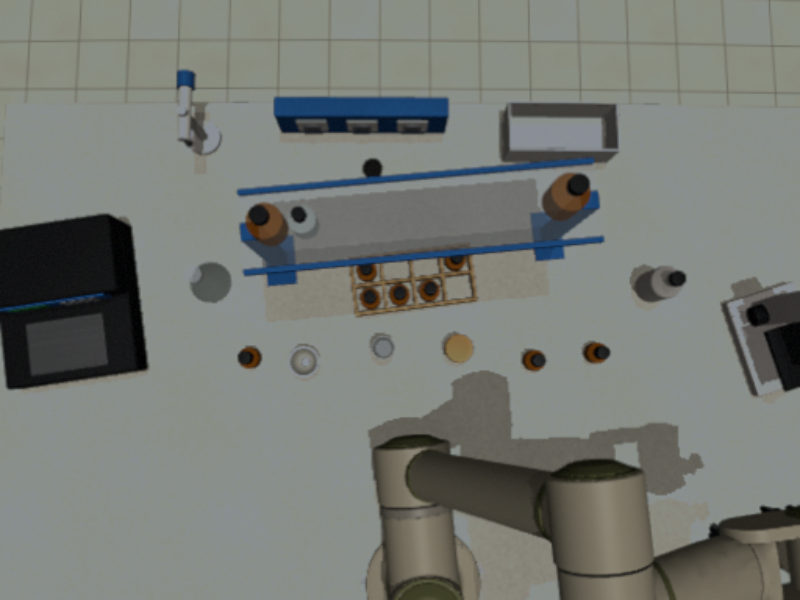

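View pics/side0b.png

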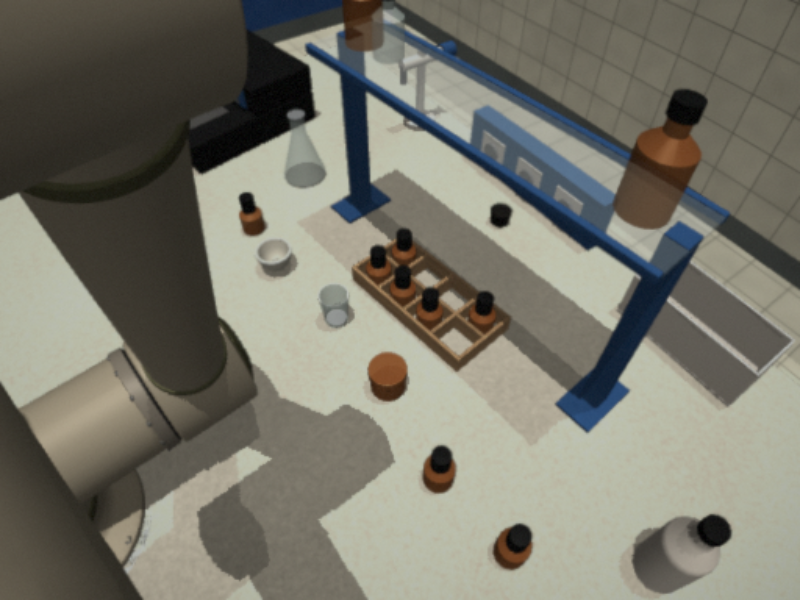

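The top view shows the rack at about (415,280) of 800x600. Five stoppers are in it: front row at 370, 400 and 430, back row at 367 and 456. The empty cells are therefore front y=-90, back y=+30 and back y=-30. The spares are at about (249,357), (534,360) and (597,352), with mortar, beaker and jar between them. The side view agrees. Next I'll measure poses and the wrist envelope, since the tool stays vertical under the shelf.

Run:
```python
from h import *
print([a for a in dir(env) if not a.startswith('_')])
s=telemetry.observe();tcp=np.array(s['position'])
C={n:cloud(n,np.load(n+'.npy')) for n in('top','side')}
I={n:cv2.imread(f'pics/{n}0.png') for n in C}
# dark stopper tops by depth band
for n in C:
    hsv=cv2.cvtColor(I[n],cv2.COLOR_BGR2HSV);P=C[n]
    m=((hsv[...,2]<70)&(P[...,2]>.066)&(P[...,2]<.09)&(P[...,0]>.2)&(P[...,0]<.75)&(abs(P[...,1])<.5)).astype('uint8')
    k,l,st,c=cv2.connectedComponentsWithStats(m)
    print(n)
    for i in range(1,k):
        if st[i,4]>15:
            p=P[l==i];r=onplane(n,[c[i]],.078)[0]
            print(c[i].round(1),st[i,2:],'plane',r[:2].round(4),'cloud',np.nanmean(p,0).round(4))
# blue rails
for n in C:
    hsv=cv2.cvtColor(I[n],cv2.COLOR_BGR2HSV);P=C[n]
    m=(hsv[...,0]>100)&(hsv[...,0]<125)&(hsv[...,1]>150)&(P[...,2]>.30)&(P[...,2]<.36)
    print(n,m.sum(),np.nanmin(P[m],0),np.nanmax(P[m],0))
    m=(hsv[...,0]>8)&(hsv[...,0]<25)&(hsv[...,1]>70)&(P[...,2]>.028)&(P[...,2]<.04)&(P[...,0]>.4)&(P[...,1]<.3)
    q=P[m][:,:2].astype('float32');print('rackwall',m.sum(),q.mean(0),cv2.minAreaRect(q))
    # wrist profile
    d=np.hypot(P[...,0]-tcp[0],P[...,1]-tcp[1]);
    for z in np.arange(-.05,.4,.03):
        b=(d<.25)&(P[...,2]-tcp[2]>z)&(P[...,2]-tcp[2]<=z+.03)
        if b.sum():
            e=P[b]-tcp;print(round(z,2),b.sum(),e.min(0).round(3)[:2],e.max(0).round(3)[:2])
```

```text
['MotionError', 'tip_extent']
top
[292.4 165.5] [ 8  5 30] plane [ 0.6342 -0.0694] cloud [ 0.6342 -0.0694  0.0782]
[234.3 171.8] [ 9  7 44] plane [0.6149 0.1067] cloud [0.6149 0.1067 0.0778]
[415.8 182.8] [10 19 53] plane [ 0.5813 -0.4478] cloud [ 0.5813 -0.4477  0.0785]
[275.5 184.1] [ 8  9 58] plane [ 0.5773 -0.0177] cloud [ 0.5772 -0.0176  0.0785]
[255.6 186.8] [ 8  9 57] plane [0.569  0.0425] cloud [0.569  0.0425 0.0783]
[236.5 189.2] [ 8  9 58] plane [0.5618 0.1   ] cloud [0.5618 0.1    0.0782]
[385.  225.2] [ 9  9 64] plane [ 0.4523 -0.3488] cloud [ 0.4523 -0.3488  0.078 ]
[156.3 228.4] [10  8 60] plane [0.4443 0.3393] cloud [0.4444 0.3394 0.0776]
[344.1 230.2] [ 9  9 63] plane [ 0.4376 -0.2237] cloud [ 0.4376 -0.2235  0.0786]
side
[229.5 112.2] [13 11 77] plane [0.6371 0.2776] cloud [0.6366 0.2766 0.0788]
[157.4 127.5] [10 10 65] plane [0.4427 0.3346] cloud [0.4435 0.3375 0.0756]
[258.3 150.6] [10 11 82] plane [0.6155 0.1061] cloud [0.6166 0.1077 0.0761]
[241.5 161.7] [10 10 84] plane [0.5592 0.0979] cloud [0.5603 0.0996 0.0759]
[257.5 174.3] [10 12 95] plane [0.5675 0.0415] c
[... 821 characters left out ...]
.025 0.053]
0.04 47 [-0.015 -0.069] [0.033 0.073]
0.16 2 [-0.033  0.021] [-0.031  0.023]
0.19 195 [-0.048  0.017] [0.059 0.113]
0.22 402 [-0.049  0.016] [0.066 0.14 ]
0.25 419 [-0.05   0.031] [0.061 0.183]
0.28 1325 [-0.04  0.05] [0.056 0.243]
0.31 826 [-0.032  0.123] [0.032 0.248]
0.34 630 [-0.022  0.168] [0.026 0.249]
0.37 96 [-0.012  0.222] [0.009 0.25 ]
side 2445 [ 0.57266312 -0.28039867  0.30030915] [0.76195032 0.29449213 0.33627111]
rackwall 1626 [ 0.57534844 -0.02707014] ((0.5381838083267212, -0.07115921378135681), (0.5937665104866028, 0.24976544082164764), 54.65188217163086)
0.25 2 [0.032 0.188] [0.033 0.191]
0.28 1567 [0.029 0.176] [0.036 0.222]
0.31 4848 [0.019 0.176] [0.033 0.242]
```

Run:
```python
from h import *
for n in('top','side'):
    I=cv2.imread(f'pics/{n}0.png');hsv=cv2.cvtColor(I,cv2.COLOR_BGR2HSV)
    d=np.load(n+'.npy');P=cloud(n,d)
    roi=(abs(P[...,0]-.595)<.11)&(abs(P[...,1]-.015)<.17)&(P[...,2]<.1)
    m=roi&(P[...,2]>.027)&(P[...,2]<.039)
    v,u=np.nonzero(m);q=onplane(n,np.c_[u,v],.034)[:,:2]
    m=(hsv[...,0]>5)&(hsv[...,0]<25)&(hsv[...,1]>60)&m
    vv,uu=np.nonzero(m);q2=onplane(n,np.c_[uu,vv],.034)[:,:2].astype('float32')
    (c,wh,a)=cv2.minAreaRect(q2);print(n,len(q),len(q2),np.round(c,4),np.round(wh,4),a)
    # trimmed extents in rotated frame
    for th in (6.5,7.,7.5,8.,8.5):
        t=np.radians(th);ex=np.array([np.cos(t),np.sin(t)]);ey=np.array([-np.sin(t),np.cos(t)])
        X,Y=q2@ex,q2@ey
        hx=np.histogram(X,np.arange(.45,.75,.002))[0];hy=np.histogram(Y,np.arange(-.25,.2,.002))[0]
        print(th,'sharp',(hx**2).sum(),(hy**2).sum(),np.percentile(X,[1,99]).round(4),np.percentile(Y,[1,99]).round(4))
    # blue rail line (front) at rail top
    mb=(hsv[...,0]>100)&(hsv[...,0]<125)&(hsv[...,1]>120)&(P[...,2]>.31)&(P[...,2]<.35)&(P[...,0]<.66)
    e=P[mb];f=np.polyfit(e[:,1],e[:,0],1);r=e[:,0]-np.polyval(f,e[:,1]);print('rail',f,np.degrees(np.arctan(f[0])),np.percentile(r,[2,50,98]).round(4),np.percentile(e[:,2],[2,98]),np.percentile(e[:,1],[1,99]))
    # flat ortho for eye
    S=4000;g=np.mgrid[0:480,0:640];xy=np.c_[(.68-g[0].ravel()/2500),(.14-g[1].ravel()/2500),np.full(480*640,.034)]
    uv=proj(n,xy).astype('float32').reshape(480,640,2)
    cv2.imwrite(f'pics/o_{n}.png',cv2.remap(I,uv,None,cv2.INTER_CUBIC))
a=np.vstack([cv2.resize(cv2.imread(f'pics/o_{n}.png'),(400,300)) for n in('top','side')]);cv2.imwrite('pics/o.png',a)
```

```text
top 648 591 [0.5909 0.014 ] [0.0974 0.2442] 7.090172290802002
6.5 sharp 13063 5095 [0.5398 0.6338] [-0.1746  0.0686]
7.0 sharp 13865 5277 [0.5399 0.6333] [-0.1796  0.0634]
7.5 sharp 13861 5033 [0.5392 0.6329] [-0.1845  0.0583]
8.0 sharp 13207 5245 [0.5382 0.633 ] [-0.1898  0.0531]
8.5 sharp 12335 5091 [0.5367 0.6334] [-0.1949  0.0478]
rail [-0.05942668  0.60636895] -3.4008980537151 [-0.0155 -0.0028  0.0524] [0.32855631 0.33927075] [-0.27186745  0.29695591]
side 1507 1486 [0.6    0.0171] [0.1222 0.2492] 7.253282070159912
6.5 sharp 49532 23920 [0.5381 0.6585] [-0.1744  0.0714]
7.0 sharp 50084 24338 [0.5379 0.658 ] [-0.1795  0.0663]
7.5 sharp 50006 23944 [0.5373 0.6575] [-0.1847  0.0611]
8.0 sharp 48484 24040 [0.5364 0.657 ] [-0.1899  0.056 ]
8.5 sharp 46490 23794 [0.5352 0.6567] [-0.1952  0.0509]
rail [-0.09265076  0.60183596] -5.293385489549767 [-0.0035 -0.0012  0.0066] [0.32184375 0.33511949] [-0.2790963  0.280608 ]
```

View pics/o.png

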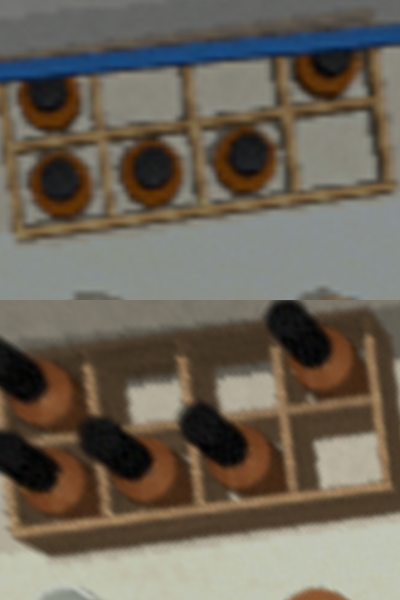

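apply_moves --motion '[{"tx":4,"ty":-1,"tz":0,"turn":5,"jaw":0.1},{"tx":8,"ty":-2,"tz":0,"turn":10.4,"jaw":0.1},{"tx":12,"ty":-3,"tz":0,"turn":10.4,"jaw":0.1},{"tx":16,"ty":-4,"tz":0,"turn":10.4,"jaw":0.1},{"tx":20,"ty":-5,"tz":0,"turn":10.4,"jaw":0.1}]' --squeeze 40

```text
time_s: 0.52
position: [0.3425, -0.415, 0.2477]
tool_rot: [[0.992, 0.124, -0.0], [0.124, -0.992, 0.002], [-0.0, -0.002, -1.0]]
ft_force: [0.0, -0.6, 0.6]
grip_width: 0.0469
```

```bash
cat > go.py <<'E'
import sys
from h import *
def go(*T,ang=7.1):
    s=telemetry.observe();R=np.array(s['tool_rot']);p=np.array(s['position'])
    a=np.degrees(np.arctan2(R[1,0],R[0,0]))
    print('t',round(s['time_s'],2),'p',p.round(4),'ang',round(a,2),'turn',round(a-ang,2),'w',round(s['grip_width'],4),'F',np.round(s['ft_force'],1),'q',np.round(s['q']))
    for t in T: print(t,'-> cm',np.round(R.T@(np.array(t)-p)*100,2))
if __name__=='__main__': go(*eval(sys.argv[1]))
E
python3 go.py "[(.4515,-.3492,.16),(.4515,-.3492,.064)]"
python3 - <<'E'
from h import *
im,d=get_image('top');tcp=np.array(telemetry.observe()['position']);P=cloud('top',d)-tcp
r=np.hypot(P[...,0],P[...,1])<.3
print('top profile (world dx>.0 outward)')
for z in np.arange(0,.4,.03):
    b=r&(P[...,2]>z)&(P[...,2]<=z+.03)
    if b.sum(): print(round(z,2),b.sum(),np.nanpercentile(P[b],1,0).round(3)[:2],np.nanpercentile(P[b],99,0).round(3)[:2])
im2,d2=get_image('side');cv2.imwrite('pics/1.png',np.vstack([im,im2])[::1,:,::-1][:, :]);cv2.imwrite('pics/1.png',cv2.resize(np.hstack([im,im2]),(800,300))[:,:,::-1])
E
```

```text
t 0.52 p [ 0.3425 -0.415   0.2477] ang 7.1 turn -0.0 w 0.0469 F [ 0.  -0.6  0.6] q [-63.  21.  76.   0.  83.  20.]
(0.4515, -0.3492, 0.16) -> cm [11.63 -5.16  8.78]
(0.4515, -0.3492, 0.064) -> cm [11.63 -5.15 18.38]
top profile (world dx>.0 outward)
0.0 3 [-0.004  0.022] [-0.001  0.024]
0.03 15 [-0.011  0.027] [0.004 0.054]
0.06 9 [-0.006  0.048] [-0.002  0.062]
0.09 1 [-0.005  0.061] [-0.005  0.061]
0.12 18 [-0.041  0.005] [-0.02   0.028]
0.15 42 [-0.04   0.009] [-0.011  0.032]
0.18 131 [-0.067  0.007] [0.034 0.089]
0.21 249 [-0.073 -0.003] [0.064 0.133]
0.24 862 [-0.076 -0.059] [0.063 0.141]
0.27 3535 [-0.109 -0.049] [0.053 0.169]
0.3 1100 [-0.12   0.081] [-0.034  0.228]
0.33 1238 [-0.145  0.13 ] [-0.055  0.258]
0.36 1202 [-0.163  0.172] [-0.078  0.262]
0.39 911 [-0.176  0.217] [-0.041  0.295]
```

View pics/1.png

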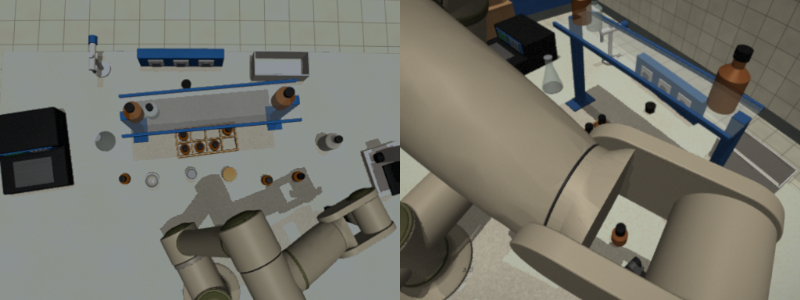

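The empty cells are confirmed. The wrist is a fork that reaches about 0.29 m above the TCP and about 60 mm outward. With the tool vertical it would hit the shelf edge at the back cells, so I need a tool tilt of about 30°. Rows are relative to the measured pose, so a tilt picked up at the reach limit would stay. I'll try that in free air, high above everything.

apply_moves --motion '[{"tx":0.8,"ty":-3,"tz":-2,"turn":0,"jaw":0.1},{"tx":1.6,"ty":-6,"tz":-4,"turn":0,"jaw":0.1},{"tx":2.4,"ty":-9,"tz":-6,"turn":0,"jaw":0.1},{"tx":3.2,"ty":-12,"tz":-8,"turn":0,"jaw":0.1},{"tx":4,"ty":-15,"tz":-10,"turn":0,"jaw":0.1}]'

```text
time_s: 1.03
position: [0.3646, -0.2582, 0.3488]
tool_rot: [[0.992, 0.129, 0.0], [0.129, -0.992, 0.003], [0.001, -0.003, -1.0]]
ft_force: [0.2, 0.5, -0.4]
grip_width: 0.0472
```

apply_moves --motion '[{"tx":0.8,"ty":-3,"tz":-2,"turn":0,"jaw":0.1},{"tx":1.6,"ty":-6,"tz":-4,"turn":0,"jaw":0.1},{"tx":2.4,"ty":-9,"tz":-6,"turn":0,"jaw":0.1},{"tx":3.2,"ty":-12,"tz":-8,"turn":0,"jaw":0.1},{"tx":4,"ty":-15,"tz":-10,"turn":0,"jaw":0.1}]'

```text
time_s: 1.45
position: [0.3844, -0.1034, 0.4501]
tool_rot: [[0.992, 0.128, -0.0], [0.128, -0.992, 0.003], [0.0, -0.003, -1.0]]
ft_force: [0.3, -0.2, -0.7]
grip_width: 0.0471
```

apply_moves --motion '[{"tx":0.8,"ty":-3,"tz":-2,"turn":0,"jaw":0.1},{"tx":1.6,"ty":-6,"tz":-4,"turn":0,"jaw":0.1},{"tx":2.4,"ty":-9,"tz":-6,"turn":0,"jaw":0.1},{"tx":3.2,"ty":-12,"tz":-8,"turn":0,"jaw":0.1},{"tx":4,"ty":-15,"tz":-10,"turn":0,"jaw":0.1}]'

```text
time_s: 1.87
position: [0.4044, 0.0513, 0.5515]
tool_rot: [[0.992, 0.128, -0.0], [0.128, -0.992, 0.003], [0.0, -0.003, -1.0]]
ft_force: [0.5, -0.2, 0.9]
grip_width: 0.0471
```

```bash
python3 go.py "[(.70,.05,.56)]"
```

```text
t 1.87 p [0.4044 0.0513 0.5515] ang 7.33 turn 0.23 w 0.0471 F [ 0.5 -0.2  0.9] q [-10.   5.  48.   0. 127.  73.]
(0.7, 0.05, 0.56) -> cm [29.3   3.9  -0.85]
```

apply_moves --motion '[{"tx":3,"ty":-2.4,"tz":-1,"turn":0,"jaw":0.1},{"tx":6,"ty":-4.8,"tz":-2,"turn":0,"jaw":0.1},{"tx":9,"ty":-7.2,"tz":-3,"turn":0,"jaw":0.1},{"tx":11,"ty":-8.7,"tz":-3,"turn":0,"jaw":0.1}]'

```text
time_s: 2.2
position: [0.504, 0.1534, 0.5818]
tool_rot: [[0.992, 0.129, 0.0], [0.129, -0.992, 0.003], [0.001, -0.003, -1.0]]
ft_force: [-0.5, 0.8, -0.5]
grip_width: 0.0468
```

apply_moves --motion '[{"tx":3,"ty":0,"tz":0,"turn":0,"jaw":0.1},{"tx":6,"ty":0,"tz":0,"turn":0,"jaw":0.1},{"tx":9,"ty":0,"tz":0,"turn":0,"jaw":0.1},{"tx":12,"ty":0,"tz":0,"turn":0,"jaw":0.1},{"tx":15,"ty":0,"tz":0,"turn":0,"jaw":0.1}]'

```text
time_s: 2.62
position: [0.5887, 0.1577, 0.5324]
tool_rot: [[0.992, 0.128, 0.017], [0.128, -0.992, 0.007], [0.018, -0.005, -1.0]]
ft_force: [-0.4, -0.2, 0.3]
grip_width: 0.0466
```

apply_moves --motion '[{"tx":2,"ty":0,"tz":0,"turn":0,"jaw":0.1},{"tx":4,"ty":0,"tz":0,"turn":0,"jaw":0.1},{"tx":6,"ty":0,"tz":0,"turn":0,"jaw":0.1},{"tx":8,"ty":0,"tz":0,"turn":0,"jaw":0.1},{"tx":10,"ty":0,"tz":0,"turn":0,"jaw":0.1}]'

```text
time_s: 3.03
position: [0.6355, 0.1584, 0.4918]
tool_rot: [[0.991, 0.128, 0.037], [0.128, -0.992, 0.012], [0.038, -0.008, -0.999]]
ft_force: [-0.1, 0.4, 0.2]
grip_width: 0.0471
```

```bash
python3 go.py "[]"
```

```text
t 3.03 p [0.6355 0.1584 0.4918] ang 7.33 turn 0.23 w 0.0471 F [-0.1  0.4  0.2] q [  3.  35.  13.   1. 130.  87.]
```

The tilt does appear at the reach limit (tool z now has +0.037 in x), in the direction I need, and it persists. I'll push out and up along the limit normal to build it quickly.

apply_moves --motion '[{"tx":40,"ty":0,"tz":-40,"turn":0,"jaw":0.1},{"tx":40,"ty":0,"tz":-40,"turn":0,"jaw":0.1},{"tx":40,"ty":0,"tz":-40,"turn":0,"jaw":0.1},{"tx":40,"ty":0,"tz":-40,"turn":0,"jaw":0.1},{"tx":40,"ty":0,"tz":-40,"turn":0,"jaw":0.1}]'

```text
time_s: 3.45
position: [0.6327, 0.1439, 0.5042]
tool_rot: [[0.99, 0.128, 0.059], [0.127, -0.992, 0.017], [0.061, -0.009, -0.998]]
ft_force: [-0.7, 0.2, -0.6]
grip_width: 0.0472
```

apply_moves --motion '[{"tx":40,"ty":0,"tz":-40,"turn":0,"jaw":0.1},{"tx":40,"ty":0,"tz":-40,"turn":0,"jaw":0.1},{"tx":40,"ty":0,"tz":-40,"turn":0,"jaw":0.1},{"tx":40,"ty":0,"tz":-40,"turn":0,"jaw":0.1},{"tx":40,"ty":0,"tz":-40,"turn":0,"jaw":0.1}]'

```text
time_s: 3.87
position: [0.6298, 0.1318, 0.5151]
tool_rot: [[0.989, 0.128, 0.08], [0.127, -0.992, 0.021], [0.082, -0.011, -0.997]]
ft_force: [-0.2, 0.8, -1.0]
grip_width: 0.047
```

```bash
python3 go.py "[]"
```

```text
t 3.87 p [0.6298 0.1318 0.5151] ang 7.3 turn 0.2 w 0.047 F [-0.2  0.8 -1. ] q [  1.  33.  13.   2. 130.  85.]
```

apply_moves --motion '[{"tx":40,"ty":0,"tz":-30,"turn":0,"jaw":0.1},{"tx":40,"ty":0,"tz":-30,"turn":0,"jaw":0.1},{"tx":40,"ty":0,"tz":-30,"turn":0,"jaw":0.1},{"tx":40,"ty":0,"tz":-30,"turn":0,"jaw":0.1},{"tx":40,"ty":0,"tz":-30,"turn":0,"jaw":0.1}]'

```text
time_s: 4.28
position: [0.6418, 0.1239, 0.5102]
tool_rot: [[0.987, 0.128, 0.1], [0.126, -0.992, 0.026], [0.103, -0.013, -0.995]]
ft_force: [-0.3, -0.0, 0.2]
grip_width: 0.047
```

apply_moves --motion '[{"tx":40,"ty":0,"tz":-30,"turn":0,"jaw":0.1},{"tx":40,"ty":0,"tz":-30,"turn":0,"jaw":0.1},{"tx":40,"ty":0,"tz":-30,"turn":0,"jaw":0.1},{"tx":40,"ty":0,"tz":-30,"turn":0,"jaw":0.1},{"tx":40,"ty":0,"tz":-30,"turn":0,"jaw":0.1}]'

```text
time_s: 4.7
position: [0.6499, 0.117, 0.5095]
tool_rot: [[0.984, 0.128, 0.122], [0.125, -0.992, 0.03], [0.124, -0.014, -0.992]]
ft_force: [-0.5, -0.8, -0.1]
grip_width: 0.0471
```

apply_moves --motion '[{"tx":40,"ty":0,"tz":-30,"turn":0,"jaw":0.1},{"tx":40,"ty":0,"tz":-30,"turn":0,"jaw":0.1},{"tx":40,"ty":0,"tz":-30,"turn":0,"jaw":0.1},{"tx":40,"ty":0,"tz":-30,"turn":0,"jaw":0.1},{"tx":40,"ty":0,"tz":-30,"turn":0,"jaw":0.1}]'

```text
time_s: 5.12
position: [0.6551, 0.1111, 0.5113]
tool_rot: [[0.981, 0.128, 0.143], [0.125, -0.992, 0.033], [0.146, -0.015, -0.989]]
ft_force: [-0.1, -0.3, 1.2]
grip_width: 0.0472
```

apply_moves --motion '[{"tx":40,"ty":0,"tz":-30,"turn":0,"jaw":0.1},{"tx":40,"ty":0,"tz":-30,"turn":0,"jaw":0.1},{"tx":40,"ty":0,"tz":-30,"turn":0,"jaw":0.1},{"tx":40,"ty":0,"tz":-30,"turn":0,"jaw":0.1},{"tx":40,"ty":0,"tz":-30,"turn":0,"jaw":0.1}]'

```text
time_s: 5.53
position: [0.6581, 0.1058, 0.5155]
tool_rot: [[0.978, 0.128, 0.165], [0.124, -0.992, 0.037], [0.169, -0.016, -0.986]]
ft_force: [-0.4, 0.5, -1.0]
grip_width: 0.0472
```

```bash
python3 go.py "[]"
```

```text
t 5.53 p [0.6581 0.1058 0.5155] ang 7.22 turn 0.12 w 0.0472 F [-0.4  0.5 -1. ] q [ -2.  33.  13.   3. 125.  83.]
```

apply_moves --motion '[{"tx":40,"ty":0,"tz":-24,"turn":0,"jaw":0.1},{"tx":40,"ty":0,"tz":-24,"turn":0,"jaw":0.1},{"tx":40,"ty":0,"tz":-24,"turn":0,"jaw":0.1},{"tx":40,"ty":0,"tz":-24,"turn":0,"jaw":0.1},{"tx":40,"ty":0,"tz":-24,"turn":0,"jaw":0.1}]'

```text
time_s: 5.95
position: [0.6704, 0.1029, 0.5098]
tool_rot: [[0.974, 0.128, 0.187], [0.123, -0.992, 0.04], [0.191, -0.016, -0.982]]
ft_force: [-0.5, -0.6, 0.1]
grip_width: 0.0473
```

apply_moves --motion '[{"tx":40,"ty":0,"tz":-24,"turn":0,"jaw":0.1},{"tx":40,"ty":0,"tz":-24,"turn":0,"jaw":0.1},{"tx":40,"ty":0,"tz":-24,"turn":0,"jaw":0.1},{"tx":40,"ty":0,"tz":-24,"turn":0,"jaw":0.1},{"tx":40,"ty":0,"tz":-24,"turn":0,"jaw":0.1}]'

```text
time_s: 6.37
position: [0.6789, 0.1002, 0.5085]
tool_rot: [[0.969, 0.128, 0.21], [0.122, -0.992, 0.044], [0.214, -0.017, -0.977]]
ft_force: [-0.5, -1.2, -0.3]
grip_width: 0.047
```

apply_moves --motion '[{"tx":40,"ty":0,"tz":-24,"turn":0,"jaw":0.1},{"tx":40,"ty":0,"tz":-24,"turn":0,"jaw":0.1},{"tx":40,"ty":0,"tz":-24,"turn":0,"jaw":0.1},{"tx":40,"ty":0,"tz":-24,"turn":0,"jaw":0.1},{"tx":40,"ty":0,"tz":-24,"turn":0,"jaw":0.1}]'

```text
time_s: 6.78
position: [0.6845, 0.0977, 0.5101]
tool_rot: [[0.964, 0.128, 0.233], [0.121, -0.992, 0.047], [0.237, -0.017, -0.971]]
ft_force: [0.8, 0.3, -0.3]
grip_width: 0.0467
```

apply_moves --motion '[{"tx":40,"ty":0,"tz":-22,"turn":0,"jaw":0.1},{"tx":40,"ty":0,"tz":-22,"turn":0,"jaw":0.1},{"tx":40,"ty":0,"tz":-22,"turn":0,"jaw":0.1},{"tx":40,"ty":0,"tz":-22,"turn":0,"jaw":0.1},{"tx":40,"ty":0,"tz":-22,"turn":0,"jaw":0.1}]'

```text
time_s: 7.2
position: [0.6918, 0.096, 0.5101]
tool_rot: [[0.958, 0.129, 0.256], [0.12, -0.992, 0.051], [0.26, -0.018, -0.965]]
ft_force: [0.5, -0.1, 0.4]
grip_width: 0.0472
```

apply_moves --motion '[{"tx":40,"ty":0,"tz":-22,"turn":0,"jaw":0.1},{"tx":40,"ty":0,"tz":-22,"turn":0,"jaw":0.1},{"tx":40,"ty":0,"tz":-22,"turn":0,"jaw":0.1},{"tx":40,"ty":0,"tz":-22,"turn":0,"jaw":0.1},{"tx":40,"ty":0,"tz":-22,"turn":0,"jaw":0.1}]'

```text
time_s: 7.62
position: [0.6962, 0.0943, 0.5134]
tool_rot: [[0.952, 0.129, 0.279], [0.118, -0.992, 0.054], [0.284, -0.018, -0.959]]
ft_force: [0.2, -0.4, 0.4]
grip_width: 0.047
```

apply_moves --motion '[{"tx":40,"ty":0,"tz":-22,"turn":0,"jaw":0.1},{"tx":40,"ty":0,"tz":-22,"turn":0,"jaw":0.1},{"tx":40,"ty":0,"tz":-22,"turn":0,"jaw":0.1},{"tx":40,"ty":0,"tz":-22,"turn":0,"jaw":0.1},{"tx":40,"ty":0,"tz":-22,"turn":0,"jaw":0.1}]'

```text
time_s: 8.03
position: [0.6982, 0.0926, 0.5191]
tool_rot: [[0.944, 0.129, 0.302], [0.117, -0.992, 0.057], [0.307, -0.018, -0.951]]
ft_force: [-0.4, 0.2, 0.7]
grip_width: 0.047
```

apply_moves --motion '[{"tx":40,"ty":0,"tz":-20,"turn":0,"jaw":0.1},{"tx":40,"ty":0,"tz":-20,"turn":0,"jaw":0.1},{"tx":40,"ty":0,"tz":-20,"turn":0,"jaw":0.1},{"tx":40,"ty":0,"tz":-20,"turn":0,"jaw":0.1},{"tx":40,"ty":0,"tz":-20,"turn":0,"jaw":0.1}]'

```text
time_s: 8.45
position: [0.7026, 0.0915, 0.5225]
tool_rot: [[0.937, 0.129, 0.326], [0.115, -0.991, 0.06], [0.331, -0.019, -0.944]]
ft_force: [0.6, -0.4, 1.3]
grip_width: 0.0469
```

apply_moves --motion '[{"tx":40,"ty":0,"tz":-20,"turn":0,"jaw":0.1},{"tx":40,"ty":0,"tz":-20,"turn":0,"jaw":0.1},{"tx":40,"ty":0,"tz":-20,"turn":0,"jaw":0.1},{"tx":40,"ty":0,"tz":-20,"turn":0,"jaw":0.1},{"tx":40,"ty":0,"tz":-20,"turn":0,"jaw":0.1}]'

```text
time_s: 8.87
position: [0.7044, 0.0904, 0.5286]
tool_rot: [[0.928, 0.129, 0.349], [0.114, -0.991, 0.063], [0.354, -0.019, -0.935]]
ft_force: [-0.5, -0.3, 0.0]
grip_width: 0.0469
```

```bash
python3 go.py "[]"
```

```text
t 8.87 p [0.7044 0.0904 0.5286] ang 7.0 turn -0.1 w 0.0469 F [-0.5 -0.3  0. ] q [ -4.  33.  13.   5. 114.  82.]
```

apply_moves --motion '[{"tx":40,"ty":0,"tz":-16,"turn":0,"jaw":0.1},{"tx":40,"ty":0,"tz":-16,"turn":0,"jaw":0.1},{"tx":40,"ty":0,"tz":-16,"turn":0,"jaw":0.1},{"tx":40,"ty":0,"tz":-16,"turn":0,"jaw":0.1},{"tx":40,"ty":0,"tz":-16,"turn":0,"jaw":0.1}]'

```text
time_s: 9.28
position: [0.7134, 0.0904, 0.5274]
tool_rot: [[0.919, 0.129, 0.372], [0.112, -0.991, 0.066], [0.378, -0.019, -0.926]]
ft_force: [-0.0, 0.2, 0.2]
grip_width: 0.047
```

apply_moves --motion '[{"tx":40,"ty":0,"tz":-16,"turn":0,"jaw":0.1},{"tx":40,"ty":0,"tz":-16,"turn":0,"jaw":0.1},{"tx":40,"ty":0,"tz":-16,"turn":0,"jaw":0.1},{"tx":40,"ty":0,"tz":-16,"turn":0,"jaw":0.1},{"tx":40,"ty":0,"tz":-16,"turn":0,"jaw":0.1}]'

```text
time_s: 9.7
position: [0.719, 0.0902, 0.5301]
tool_rot: [[0.909, 0.129, 0.396], [0.11, -0.991, 0.069], [0.401, -0.019, -0.916]]
ft_force: [0.1, 0.4, -0.6]
grip_width: 0.0473
```

apply_moves --motion '[{"tx":40,"ty":0,"tz":-16,"turn":0,"jaw":0.1},{"tx":40,"ty":0,"tz":-16,"turn":0,"jaw":0.1},{"tx":40,"ty":0,"tz":-16,"turn":0,"jaw":0.1},{"tx":40,"ty":0,"tz":-16,"turn":0,"jaw":0.1},{"tx":40,"ty":0,"tz":-16,"turn":0,"jaw":0.1}]'

```text
time_s: 10.12
position: [0.7219, 0.0898, 0.5356]
tool_rot: [[0.899, 0.129, 0.419], [0.109, -0.991, 0.072], [0.425, -0.019, -0.905]]
ft_force: [-0.8, 0.2, 0.0]
grip_width: 0.047
```

apply_moves --motion '[{"tx":40,"ty":0,"tz":-15,"turn":0,"jaw":0.1},{"tx":40,"ty":0,"tz":-15,"turn":0,"jaw":0.1},{"tx":40,"ty":0,"tz":-15,"turn":0,"jaw":0.1},{"tx":40,"ty":0,"tz":-15,"turn":0,"jaw":0.1},{"tx":40,"ty":0,"tz":-15,"turn":0,"jaw":0.1}]'

```text
time_s: 10.53
position: [0.7249, 0.0894, 0.541]
tool_rot: [[0.887, 0.129, 0.443], [0.107, -0.991, 0.075], [0.449, -0.019, -0.893]]
ft_force: [-0.3, -0.4, -0.0]
grip_width: 0.0472
```

apply_moves --motion '[{"tx":40,"ty":0,"tz":-14,"turn":0,"jaw":0.1},{"tx":40,"ty":0,"tz":-14,"turn":0,"jaw":0.1},{"tx":40,"ty":0,"tz":-14,"turn":0,"jaw":0.1},{"tx":40,"ty":0,"tz":-14,"turn":0,"jaw":0.1},{"tx":40,"ty":0,"tz":-14,"turn":0,"jaw":0.1}]'

```text
time_s: 10.95
position: [0.728, 0.0891, 0.5465]
tool_rot: [[0.875, 0.129, 0.466], [0.105, -0.991, 0.078], [0.472, -0.019, -0.881]]
ft_force: [-0.8, -0.1, 0.1]
grip_width: 0.0473
```

apply_moves --motion '[{"tx":40,"ty":0,"tz":-13,"turn":0,"jaw":0.1},{"tx":40,"ty":0,"tz":-13,"turn":0,"jaw":0.1},{"tx":40,"ty":0,"tz":-13,"turn":0,"jaw":0.1},{"tx":40,"ty":0,"tz":-13,"turn":0,"jaw":0.1},{"tx":40,"ty":0,"tz":-13,"turn":0,"jaw":0.1}]'

```text
time_s: 11.37
position: [0.731, 0.089, 0.5521]
tool_rot: [[0.863, 0.129, 0.489], [0.103, -0.991, 0.081], [0.495, -0.02, -0.869]]
ft_force: [-0.2, 0.3, 0.1]
grip_width: 0.047
```

```bash
cat > wr.py <<'E'
from h import *
# wrist outline in the rack frame relative to TCP, from depth of top and side
s=telemetry.observe();tcp=np.array(s['position']);a=np.radians(7.1)
ex=np.array([np.cos(a),np.sin(a),0]);ey=np.array([-np.sin(a),np.cos(a),0])
Q=[]
for n in('top','side'):
    P=cloud(n,get_image(n)[1]).reshape(-1,3)-tcp
    Q.append(P[np.isfinite(P[:,0])&(P[:,2]>-.04)])
P=np.vstack(Q);X,Y,Z=P@ex,P@ey,P[:,2]
k=(abs(Y)<.16)&(abs(X)<.35)
for z in np.arange(-.03,.42,.03):
    b=k&(Z>z)&(Z<=z+.03)
    if b.sum(): print(f'z {z:.2f} n {b.sum()} x',np.percentile(X[b],[1,99]).round(3),'y',np.percentile(Y[b],[1,99]).round(3))
E
python3 go.py "[]";python3 wr.py
```

```text
t 11.37 p [0.731  0.089  0.5521] ang 6.78 turn -0.32 w 0.047 F [-0.2  0.3  0.1] q [ -5.  32.  13.   7. 106.  82.]
z -0.03 n 1 x [0.009 0.009] y [0.031 0.031]
z 0.00 n 20 x [0.    0.012] y [-0.032  0.033]
z 0.03 n 105 x [-0.026 -0.004] y [-0.064  0.044]
z 0.06 n 158 x [-0.349 -0.02 ] y [-0.071  0.092]
z 0.09 n 1150 x [-0.35  -0.043] y [-0.033  0.082]
z 0.12 n 3525 x [-0.338 -0.034] y [-0.038  0.066]
z 0.15 n 2102 x [-0.258 -0.048] y [-0.05   0.065]
z 0.18 n 614 x [-0.21 -0.06] y [-0.058  0.063]
z 0.21 n 1679 x [-0.181 -0.079] y [-0.075  0.061]
z 0.24 n 3179 x [-0.153 -0.083] y [-0.068  0.055]
```

Tilt is now 29.7° at azimuth 9.4°. The measured wrist envelope in this pose stays more than 60 mm behind the TCP wherever it is 0.18 m or more above it, which clears the shelf edge. Next I'll go to spare B.

```bash
cat > wp.py <<'E'
import sys
from h import *
# deltas between successive waypoints in tool axes (cm), after an optional turn in the first leg
W=eval(sys.argv[1]);turn=float(sys.argv[2]) if len(sys.argv)>2 else 0
s=telemetry.observe();R=np.array(s['tool_rot']);p=np.array(s['position'])
print('t',round(s['time_s'],2),'p',p.round(4),'w',round(s['grip_width'],4),'F',np.round(s['ft_force'],1),'q',np.round(s['q']),'R2',R[2].round(3))
for i,t in enumerate(W):
    t=np.array(t);print(t,'cm',np.round(R.T@(t-p)*100,2),'rows',round(np.linalg.norm(t-p)/.0417,1));p=t
    if i==0 and turn: R=R@cv2.Rodrigues(np.array([0,0,np.radians(turn)]))[0]
E
python3 wp.py "[(.54,-.03,.53),(.44,-.17,.42),(.438,-.2245,.25),(.438,-.2245,.15)]" -2.3
```

```text
t 11.47 p [0.731 0.089 0.552] w 0.0473 F [ 0.3 -0.7  0.7] q [ -5.  32.  13.   7. 106.  82.] R2 [ 0.495 -0.02  -0.869]
[ 0.54 -0.03  0.53] cm [-18.79   9.37  -8.39] rows 5.4
[ 0.44 -0.17  0.42] cm [-16.01  12.17   3.53] rows 4.9
[ 0.438  -0.2245  0.25  ] cm [-9.37  5.34 14.23] rows 4.3
[ 0.438  -0.2245  0.15  ] cm [-4.96 -0.    8.69] rows 2.4
```

apply_moves --motion '[{"tx":-3.4,"ty":1.7,"tz":-1.5,"turn":-1,"jaw":0.1},{"tx":-6.8,"ty":3.4,"tz":-3,"turn":-2.3,"jaw":0.1},{"tx":-10.2,"ty":5.1,"tz":-4.5,"turn":-2.3,"jaw":0.1},{"tx":-13.6,"ty":6.8,"tz":-6,"turn":-2.3,"jaw":0.1},{"tx":-17,"ty":8.5,"tz":-7.6,"turn":-2.3,"jaw":0.1}]'

```text
time_s: 11.88
position: [0.5592, -0.0172, 0.532]
tool_rot: [[0.857, 0.164, 0.489], [0.143, -0.986, 0.081], [0.496, 0.0, -0.868]]
ft_force: [0.9, -1.6, 0.8]
grip_width: 0.047
```

```bash
python3 wp.py "[(.44,-.17,.42),(.438,-.2245,.25),(.438,-.2245,.15)]"
```

```text
t 11.88 p [ 0.5592 -0.0172  0.532 ] w 0.047 F [ 0.9 -1.6  0.8] q [-20.   7.  54.  14.  92.  64.] R2 [ 0.496  0.    -0.868]
[ 0.44 -0.17  0.42] cm [-17.94  13.12   2.66] rows 5.4
[ 0.438  -0.2245  0.25  ] cm [-9.38  5.34 14.23] rows 4.3
[ 0.438  -0.2245  0.15  ] cm [-4.96 -0.    8.68] rows 2.4
```

apply_moves --motion '[{"tx":-3.5,"ty":2.6,"tz":0.5,"turn":0,"jaw":0.1},{"tx":-7,"ty":5.2,"tz":1,"turn":0,"jaw":0.1},{"tx":-10.5,"ty":7.8,"tz":1.5,"turn":0,"jaw":0.1},{"tx":-14,"ty":10.4,"tz":2,"turn":0,"jaw":0.1},{"tx":-17.4,"ty":12.8,"tz":2.6,"turn":0,"jaw":0.1}]'

```text
time_s: 12.3
position: [0.4481, -0.1596, 0.4283]
tool_rot: [[0.856, 0.164, 0.49], [0.143, -0.986, 0.08], [0.497, 0.002, -0.868]]
ft_force: [1.1, -0.8, 0.1]
grip_width: 0.0469
```

apply_moves --motion '[{"tx":-2,"ty":1.1,"tz":3,"turn":0,"jaw":0.1},{"tx":-4,"ty":2.2,"tz":6,"turn":0,"jaw":0.1},{"tx":-6,"ty":3.3,"tz":9,"turn":0,"jaw":0.1},{"tx":-8,"ty":4.4,"tz":12,"turn":0,"jaw":0.1},{"tx":-9.8,"ty":5.6,"tz":14.2,"turn":0,"jaw":0.1}]'

```text
time_s: 12.72
position: [0.4422, -0.2173, 0.2542]
tool_rot: [[0.857, 0.164, 0.489], [0.142, -0.987, 0.081], [0.496, 0.0, -0.869]]
ft_force: [0.3, 0.1, -0.6]
grip_width: 0.0469
```

```bash
python3 wp.py "[(.438,-.2245,.125),(.438,-.2245,.067)]"
```

```text
t 12.72 p [ 0.4422 -0.2173  0.2542] w 0.0469 F [ 0.3  0.1 -0.6] q [-53.   8.  98.  30.  62.  16.] R2 [ 0.496  0.    -0.869]
[ 0.438  -0.2245  0.125 ] cm [-6.87  0.64 10.95] rows 3.1
[ 0.438  -0.2245  0.067 ] cm [-2.87 -0.    5.04] rows 1.4
```

apply_moves --motion '[{"tx":-2.3,"ty":0.3,"tz":3.6,"turn":0,"jaw":0.1},{"tx":-4.6,"ty":0.6,"tz":7.3,"turn":0,"jaw":0.1},{"tx":-6.9,"ty":0.6,"tz":10.9,"turn":0,"jaw":0.1},{"tx":-6.9,"ty":0.6,"tz":10.9,"turn":0,"jaw":0.1}]'

```text
time_s: 13.05
position: [0.4355, -0.2225, 0.1203]
tool_rot: [[0.86, 0.163, 0.483], [0.138, -0.987, 0.087], [0.491, -0.008, -0.871]]
ft_force: [-0.2, 0.2, 0.1]
grip_width: 0.0471
```

```bash
python3 - <<'E'
from h import *
im,d=get_image('side');im2,_=get_image('top')
def crop(n,im,p,w):
    u,v=proj(n,[p])[0].astype(int);u0=max(0,min(512-2*w,u-w));v0=max(0,min(384-2*w,v-w));print(n,u,v,u0,v0);return cv2.resize(im[v0:v0+2*w,u0:u0+2*w],(400,400))
p=telemetry.observe()['position']
cv2.imwrite('pics/2.png',np.hstack([crop('side',im,p,70),crop('top',im2,p,50)])[:,:,::-1])
E
python3 wp.py "[(.438,-.2245,.067)]"
```

```text
side 283 280 213 210
top 347 230 297 180
t 13.15 p [ 0.4373 -0.224   0.1248] w 0.0469 F [-0.3  0.4 -0.2] q [-54.  20. 110.  40.  44.  -1.] R2 [ 0.495 -0.003 -0.869]
[ 0.438  -0.2245  0.067 ] cm [-2.81  0.08  5.06] rows 1.4
```

View pics/2.png

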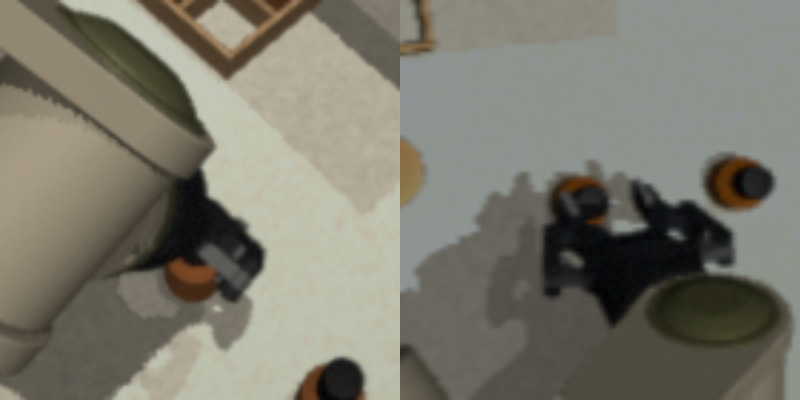

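Run:
```python
from h import *
s=telemetry.observe();R=np.array(s['tool_rot']);p=np.array(s['position'])
im,d=get_image('top');P=cloud('top',d)
L=(P-p)@R
m=(abs(L[...,1])<.07)&(abs(L[...,0])<.025)&(L[...,2]>-.03)&(L[...,2]<.025)
k,l,st,c=cv2.connectedComponentsWithStats(m.astype('uint8'),connectivity=4)
for i in range(1,k):
    if st[i,4]>4:
        q=L[l==i];print(c[i].round(1),st[i,4],'tool x',np.nanpercentile(q[:,0],[5,95]).round(4),'y',np.nanpercentile(q[:,1],[5,50,95]).round(4),'z',np.nanpercentile(q[:,2],[5,95]).round(4))
hsv=cv2.cvtColor(im,cv2.COLOR_RGB2HSV)
z=P[...,2];b=(z>.07)&(z<.083)&(np.hypot(P[...,0]-.437,P[...,1]+.2245)<.03)
print(b.sum(),np.nanmean(P[b],0),np.nanmin(P[b],0),np.nanmax(P[b],0))
```

```text
[357.7 228.8] 49 tool x [-0.0092  0.0116] y [0.0242 0.0261 0.0372] z [-0.0276  0.0076]
[338.2 231.1] 37 tool x [-0.0006  0.0131] y [-0.0359 -0.0291 -0.0229] z [-0.0268  0.0051]
52 [ 0.43813165 -0.22521269  0.07898641] [ 0.42629662 -0.23617434  0.0717271 ] [ 0.45028828 -0.21416954  0.08263839]
```

The fingers straddle the bottle: inner faces at +24 and -23 mm in tool y, bottle measured at (0.438,-0.225). I'll descend and grip.

apply_moves --motion '[{"tx":-1.0,"ty":0.05,"tz":1.75,"turn":0,"jaw":0.1},{"tx":-2,"ty":0.1,"tz":3.5,"turn":0,"jaw":0.1},{"tx":-2.75,"ty":0.1,"tz":5.05,"turn":0,"jaw":0.1},{"tx":-2.75,"ty":0.1,"tz":5.05,"turn":0,"jaw":0.1},{"tx":-2.75,"ty":0.1,"tz":5.05,"turn":0,"jaw":0.1}]'

```text
time_s: 13.62
position: [0.4402, -0.2261, 0.0708]
tool_rot: [[0.855, 0.164, 0.492], [0.144, -0.986, 0.079], [0.498, 0.003, -0.867]]
ft_force: [-0.7, -0.4, 0.7]
grip_width: 0.0468
```

apply_moves --motion '[{"tx":0,"ty":0,"tz":0,"turn":0,"jaw":-0.6},{"tx":0,"ty":0,"tz":0,"turn":0,"jaw":-0.6},{"tx":0,"ty":0,"tz":0,"turn":0,"jaw":-0.6},{"tx":0,"ty":0,"tz":0,"turn":0,"jaw":-0.6},{"tx":0,"ty":0,"tz":0,"turn":0,"jaw":-0.6}]' --squeeze 40

```text
time_s: 14.03
position: [0.4411, -0.2267, 0.0728]
tool_rot: [[0.854, 0.164, 0.495], [0.145, -0.986, 0.077], [0.5, 0.006, -0.866]]
ft_force: [-1.0, 1.6, 10.1]
grip_width: 0.0248
```

```bash
python3 wp.py "[(.438,-.2245,.15),(.5,-.15,.15),(.5846,-.0776,.117),(.6328,-.0111,.115),(.6254,.0485,.115),(.6254,.0485,.068)]"
```

```text
t 14.03 p [ 0.4411 -0.2267  0.0728] w 0.0248 F [-1.   1.6 10.1] q [-54.  26. 113.  48.  37. -12.] R2 [ 0.5    0.006 -0.866]
[ 0.438  -0.2245  0.15  ] cm [ 3.64 -0.23 -6.82] rows 1.9
[ 0.5  -0.15  0.15] cm [ 6.37 -6.33  3.64] rows 2.3
[ 0.5846 -0.0776  0.117 ] cm [ 6.62 -5.77  7.6 ] rows 2.8
[ 0.6328 -0.0111  0.115 ] cm [ 4.98 -5.77  3.07] rows 2.0
[0.6254 0.0485 0.115 ] cm [ 0.23 -6.    0.09] rows 1.4
[0.6254 0.0485 0.068 ] cm [-2.35 -0.03  4.07] rows 1.1
```

apply_moves --motion '[{"tx":0.8,"ty":0,"tz":-1.4,"turn":0,"jaw":-0.6},{"tx":2,"ty":0,"tz":-3.6,"turn":0,"jaw":-0.6},{"tx":3.6,"ty":-0.2,"tz":-6.8,"turn":0,"jaw":-0.6},{"tx":3.6,"ty":-0.2,"tz":-6.8,"turn":0,"jaw":-0.6}]'

```text
time_s: 14.37
position: [0.4388, -0.2261, 0.1554]
tool_rot: [[0.851, 0.164, 0.499], [0.149, -0.986, 0.07], [0.504, 0.015, -0.864]]
ft_force: [0.9, -0.6, 0.4]
grip_width: 0.0247
```

```bash
python3 - <<'E'
from h import *
s=telemetry.observe();p=np.array(s['position'])
for n in('top','side'):
    im,d=get_image(n);P=cloud(n,d);h=cv2.cvtColor(im,cv2.COLOR_RGB2HSV)
    Q=P-p;m=(np.hypot(Q[...,0],Q[...,1])<.05)&(h[...,0]>3)&(h[...,0]<18)&(h[...,1]>120)
    if m.sum():print(n,m.sum(),np.nanpercentile(Q[m],[3,97],axis=0).round(4))
E
python3 wp.py "[(.5,-.15,.15),(.5873,-.0771,.121),(.6345,-.0106,.12),(.6271,.049,.12),(.6271,.049,.074)]"
```

```text
top 43 [[-0.0146 -0.0133 -0.0513]
 [ 0.0167  0.0237  0.0105]]
side 103 [[-0.0222 -0.0186 -0.07  ]
 [-0.0033  0.0001 -0.0373]]
t 14.47 p [ 0.438  -0.225   0.1511] w 0.0248 F [ 0.7  0.5 -1.7] q [-54.  17. 108.  38.  47.   2.] R2 [ 0.502  0.009 -0.865]
[ 0.5  -0.15  0.15] cm [ 6.33 -6.38  3.74] rows 2.3
[ 0.5873 -0.0771  0.121 ] cm [ 7.06 -5.78  7.38] rows 2.8
[ 0.6345 -0.0106  0.12  ] cm [ 4.95 -5.78  2.92] rows 2.0
[0.6271 0.049  0.12  ] cm [ 0.24 -6.    0.08] rows 1.4
[0.6271 0.049  0.074 ] cm [-2.31 -0.04  3.98] rows 1.1
```

apply_moves --motion '[{"tx":2.1,"ty":-2.1,"tz":1.2,"turn":0,"jaw":-0.6},{"tx":4.2,"ty":-4.2,"tz":2.4,"turn":0,"jaw":-0.6},{"tx":6.3,"ty":-6.4,"tz":3.7,"turn":0,"jaw":-0.6},{"tx":6.3,"ty":-6.4,"tz":3.7,"turn":0,"jaw":-0.6}]'

```text
time_s: 14.8
position: [0.5008, -0.1454, 0.1489]
tool_rot: [[0.853, 0.169, 0.494], [0.15, -0.986, 0.079], [0.501, 0.006, -0.866]]
ft_force: [-0.4, 0.4, -1.3]
grip_width: 0.0247
```

apply_moves --motion '[{"tx":1.8,"ty":-1.4,"tz":1.8,"turn":0,"jaw":-0.6},{"tx":3.6,"ty":-2.9,"tz":3.6,"turn":0,"jaw":-0.6},{"tx":5.4,"ty":-4.4,"tz":5.4,"turn":0,"jaw":-0.6},{"tx":7,"ty":-5.8,"tz":7.2,"turn":0,"jaw":-0.6},{"tx":7,"ty":-5.8,"tz":7.2,"turn":0,"jaw":-0.6}]'

```text
time_s: 15.22
position: [0.5874, -0.0691, 0.1187]
tool_rot: [[0.854, 0.173, 0.491], [0.152, -0.985, 0.083], [0.498, 0.004, -0.867]]
ft_force: [-1.2, 1.0, -0.9]
grip_width: 0.0246
```

```bash
python3 wp.py "[(.5873,-.0771,.123),(.6345,-.0106,.122),(.6271,.049,.122),(.6271,.049,.074)]"
python3 - <<'E'
from h import *
im,d=get_image('side');im2,_=get_image('top')
cv2.imwrite('pics/3.png',np.hstack([cv2.resize(im[60:300,190:430],(400,400)),cv2.resize(im2[130:270,210:350],(400,400))])[:,:,::-1])
E
```

```text
t 15.22 p [ 0.5874 -0.0691  0.1187] w 0.0246 F [-1.2  1.  -0.9] q [-25.  26.  99.  31.  33.  32.] R2 [ 0.498  0.004 -0.867]
[ 0.5873 -0.0771  0.123 ] cm [ 0.08  0.78 -0.45] rows 0.2
[ 0.6345 -0.0106  0.122 ] cm [ 4.99 -5.74  2.96] rows 2.0
[0.6271 0.049  0.122 ] cm [ 0.27 -6.    0.13] rows 1.4
[0.6271 0.049  0.074 ] cm [-2.39 -0.02  4.16] rows 1.2
```

View pics/3.png

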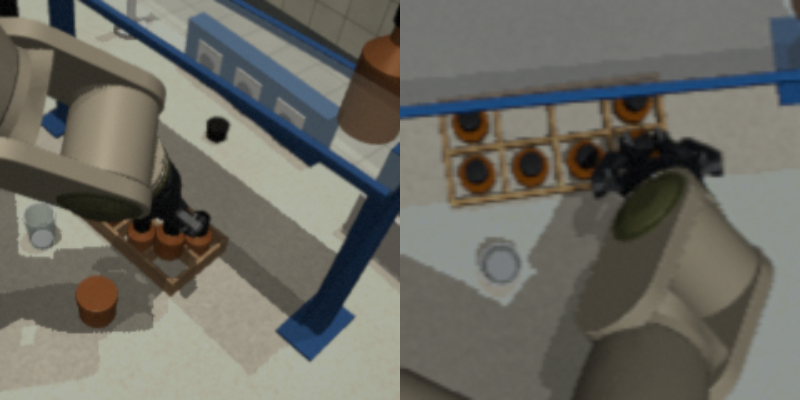

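The wrist stays in front of the rail, and the held bottle is over the empty front-right cell. It passes diagonally between the neighbours (38 and 40 mm from the line, 34 mm needed).

apply_moves --motion '[{"tx":1.3,"ty":-1.25,"tz":0.5,"turn":0,"jaw":-0.6},{"tx":2.6,"ty":-2.5,"tz":1.1,"turn":0,"jaw":-0.6},{"tx":3.9,"ty":-3.7,"tz":1.8,"turn":0,"jaw":-0.6},{"tx":5.1,"ty":-4.9,"tz":2.5,"turn":0,"jaw":-0.6},{"tx":5.1,"ty":-4.9,"tz":2.5,"turn":0,"jaw":-0.6}]'

```text
time_s: 15.73
position: [0.6337, -0.0125, 0.123]
tool_rot: [[0.854, 0.172, 0.492], [0.151, -0.985, 0.082], [0.498, 0.005, -0.867]]
ft_force: [-1.2, 0.3, -1.7]
grip_width: 0.0248
```

```bash
python3 wp.py "[(.6271,.049,.122),(.6271,.049,.076)]"
```

```text
t 15.73 p [ 0.6337 -0.0125  0.123 ] w 0.0248 F [-1.2  0.3 -1.7] q [-17.  29.  93.  23.  34.  47.] R2 [ 0.498  0.005 -0.867]
[0.6271 0.049  0.122 ] cm [ 0.32 -6.17  0.26] rows 1.5
[0.6271 0.049  0.076 ] cm [-2.29 -0.02  3.99] rows 1.1
```

apply_moves --motion '[{"tx":0.1,"ty":-2,"tz":0.1,"turn":0,"jaw":-0.6},{"tx":0.2,"ty":-4,"tz":0.2,"turn":0,"jaw":-0.6},{"tx":0.3,"ty":-6.15,"tz":0.25,"turn":0,"jaw":-0.6},{"tx":0.3,"ty":-6.15,"tz":0.25,"turn":0,"jaw":-0.6},{"tx":0.3,"ty":-6.15,"tz":0.25,"turn":0,"jaw":-0.6}]'

```text
time_s: 16.15
position: [0.6261, 0.0484, 0.1218]
tool_rot: [[0.854, 0.172, 0.491], [0.152, -0.985, 0.082], [0.497, 0.005, -0.868]]
ft_force: [-0.4, 0.5, -1.0]
grip_width: 0.0247
```

```bash
cat > held.py <<'E'
import sys
from h import *
# amber/black of the bottle near a point, side view, in rack frame
c=np.array([.6003,.0152]);a=np.radians(7.1);Rr=np.array([[np.cos(a),np.sin(a)],[-np.sin(a),np.cos(a)]])
im,d=get_image('side');P=cloud('side',d);h=cv2.cvtColor(im,cv2.COLOR_RGB2HSV)
p=np.array(telemetry.observe()['position']);print('tcp rack',(Rr@(p[:2]-c)).round(4))
q=(P[...,:2]-c)@Rr.T
m=(h[...,0]>3)&(h[...,0]<18)&(h[...,1]>120)&(P[...,2]<.1)&(np.hypot(P[...,0]-p[0],P[...,1]-p[1])<.04)
print(m.sum())
if m.sum()>8:
    e=np.c_[q[m],P[m][:,2]]
    z=np.nanpercentile(e[:,2],[5,95]);print('z',z.round(3))
    # circle of known radius 21 through the body points (lower part)
    from scipy.optimize import least_squares
    k=e[:,2]<z[0]+.022
    r=least_squares(lambda x:np.hypot(*(e[k,:2]-x).T)-.021,e[k,:2].mean(0)+[.01,.01],loss='soft_l1',f_scale=.001)
    print('axis rack',r.x.round(4),'n',k.sum(),'rms',np.sqrt((r.fun**2).mean()).round(4))
E
python3 held.py;python3 wp.py "[(.6271,.049,.122),(.6271,.049,.076)]"
```

```text
tcp rack [0.03  0.029]
316
z [0.015 0.095]
axis rack [0.0298 0.029 ] n 58 rms 0.0106
t 16.2 p [0.6265 0.0477 0.1219] w 0.0246 F [-0.4 -0.5 -2.1] q [-10.  28.  94.  19.  31.  56.] R2 [ 0.498  0.005 -0.867]
[0.6271 0.049  0.122 ] cm [ 0.07 -0.12  0.03] rows 0.0
[0.6271 0.049  0.076 ] cm [-2.29 -0.02  3.99] rows 1.1
```

apply_moves --motion '[{"tx":-0.5,"ty":-0.1,"tz":1,"turn":0,"jaw":-0.6},{"tx":-1,"ty":-0.12,"tz":1.9,"turn":0,"jaw":-0.6},{"tx":-1.5,"ty":-0.12,"tz":2.8,"turn":0,"jaw":-0.6},{"tx":-2.2,"ty":-0.12,"tz":4.0,"turn":0,"jaw":-0.6},{"tx":-2.2,"ty":-0.12,"tz":4.0,"turn":0,"jaw":-0.6}]'

```text
time_s: 16.62
position: [0.6264, 0.048, 0.0737]
tool_rot: [[0.856, 0.17, 0.488], [0.15, -0.985, 0.081], [0.495, 0.004, -0.869]]
ft_force: [0.8, 0.5, -0.7]
grip_width: 0.0247
```

```bash
python3 wp.py "[(.6271,.049,.073)]";python3 held.py
```

```text
t 16.62 p [0.6264 0.048  0.0737] w 0.0247 F [ 0.8  0.5 -0.7] q [-10.  32.  97.  23.  25.  51.] R2 [ 0.495  0.004 -0.869]
[0.6271 0.049  0.073 ] cm [ 0.04 -0.08  0.1 ] rows 0.0
tcp rack [0.0302 0.0295]
227
z [0.017 0.05 ]
axis rack [0.0282 0.031 ] n 120 rms 0.008
```

apply_moves --motion '[{"tx":-0.05,"ty":0,"tz":0.1,"turn":0,"jaw":-0.6},{"tx":-0.1,"ty":0,"tz":0.2,"turn":0,"jaw":-0.6},{"tx":-0.1,"ty":0,"tz":0.2,"turn":0,"jaw":-0.6}]'

```text
time_s: 16.92
position: [0.6271, 0.048, 0.0731]
tool_rot: [[0.855, 0.17, 0.49], [0.15, -0.985, 0.081], [0.497, 0.004, -0.868]]
ft_force: [-0.5, -0.6, -0.8]
grip_width: 0.025
```

apply_moves --motion '[{"tx":0,"ty":0,"tz":0,"turn":0,"jaw":-0.3},{"tx":0,"ty":0,"tz":0,"turn":0,"jaw":-0.2},{"tx":0,"ty":0,"tz":0,"turn":0,"jaw":-0.1},{"tx":0,"ty":0,"tz":0,"turn":0,"jaw":-0.1},{"tx":0,"ty":0,"tz":0,"turn":0,"jaw":-0.1}]'

```text
time_s: 17.33
position: [0.6271, 0.048, 0.0732]
tool_rot: [[0.855, 0.17, 0.49], [0.15, -0.985, 0.081], [0.497, 0.004, -0.868]]
ft_force: [-0.1, 0.2, 0.3]
grip_width: 0.0384
```

```bash
python3 held.py; python3 wp.py "[(.6271,.048,.13),(.6345,-.0106,.13),(.5873,-.0771,.14),(.5,-.2,.16),(.4525,-.3492,.16),(.4525,-.3492,.07)]"
```

```text
tcp rack [0.0307 0.0292]
227
z [0.014 0.047]
axis rack [0.0274 0.0325] n 119 rms 0.0083
t 17.38 p [0.6271 0.048  0.0731] w 0.0384 F [-0.  -1.   0.3] q [-10.  33.  97.  24.  24.  51.] R2 [ 0.497  0.004 -0.868]
[0.6271 0.048  0.13  ] cm [ 2.82  0.03 -4.94] rows 1.4
[ 0.6345 -0.0106  0.13  ] cm [-0.25  5.9  -0.11] rows 1.4
[ 0.5873 -0.0771  0.14  ] cm [-4.54  5.75 -3.72] rows 2.0
[ 0.5  -0.2   0.16] cm [-8.31 10.63 -7.01] rows 3.6
[ 0.4525 -0.3492  0.16  ] cm [-6.3  13.89 -3.53] rows 3.8
[ 0.4525 -0.3492  0.07  ] cm [-4.47 -0.04  7.81] rows 2.2
```

apply_moves --motion '[{"tx":0.7,"ty":0,"tz":-1.2,"turn":0,"jaw":-0.1},{"tx":1.7,"ty":0,"tz":-3,"turn":0,"jaw":-0.1},{"tx":2.8,"ty":0,"tz":-4.9,"turn":0,"jaw":-0.1},{"tx":2.8,"ty":0,"tz":-4.9,"turn":0,"jaw":-0.1}]'

```text
time_s: 17.72
position: [0.6287, 0.048, 0.1338]
tool_rot: [[0.852, 0.17, 0.496], [0.151, -0.985, 0.08], [0.502, 0.007, -0.865]]
ft_force: [0.4, 0.6, 1.6]
grip_width: 0.0385
```

apply_moves --motion '[{"tx":-2.3,"ty":2.4,"tz":-2,"turn":0,"jaw":-0.1},{"tx":-4.6,"ty":4.9,"tz":-4,"turn":0,"jaw":-0.1},{"tx":-7,"ty":7.4,"tz":-6,"turn":0,"jaw":-0.1},{"tx":-9.3,"ty":9.9,"tz":-8,"turn":0,"jaw":0.1},{"tx":-11.6,"ty":12.4,"tz":-10,"turn":0,"jaw":0.1}]'

```text
time_s: 18.13
position: [0.5, -0.1002, 0.1629]
tool_rot: [[0.851, 0.171, 0.496], [0.151, -0.985, 0.08], [0.503, 0.007, -0.865]]
ft_force: [0.8, -1.4, -0.2]
grip_width: 0.0463
```

apply_moves --motion '[{"tx":-1.3,"ty":3.9,"tz":-0.7,"turn":0,"jaw":0.1},{"tx":-2.6,"ty":7.8,"tz":-1.4,"turn":0,"jaw":0.1},{"tx":-3.9,"ty":11.7,"tz":-2.1,"turn":0,"jaw":0.1},{"tx":-5.2,"ty":15.6,"tz":-2.8,"turn":0,"jaw":0.1},{"tx":-6.4,"ty":19.5,"tz":-3.6,"turn":0,"jaw":0.1}]'

```text
time_s: 18.55
position: [0.4601, -0.3059, 0.1626]
tool_rot: [[0.852, 0.17, 0.496], [0.15, -0.985, 0.08], [0.502, 0.006, -0.865]]
ft_force: [0.6, -0.8, -0.3]
grip_width: 0.047
```

```bash
python3 wp.py "[(.4525,-.3492,.13),(.4525,-.3492,.067)]"
```

```text
t 18.55 p [ 0.4601 -0.3059  0.1626] w 0.047 F [ 0.6 -0.8 -0.3] q [-58.  22.  97.  35.  54.   3.] R2 [ 0.502  0.006 -0.865]
[ 0.4525 -0.3492  0.13  ] cm [-2.93  4.12  2.1 ] rows 1.3
[ 0.4525 -0.3492  0.067 ] cm [-3.17 -0.04  5.45] rows 1.5
```

apply_moves --motion '[{"tx":-1.5,"ty":2,"tz":1,"turn":0,"jaw":0.1},{"tx":-2.9,"ty":4.1,"tz":2.1,"turn":0,"jaw":0.1},{"tx":-2.9,"ty":4.1,"tz":2.1,"turn":0,"jaw":0.1},{"tx":-2.9,"ty":4.1,"tz":2.1,"turn":0,"jaw":0.1}]'

```text
time_s: 18.88
position: [0.4522, -0.3494, 0.1289]
tool_rot: [[0.852, 0.169, 0.495], [0.148, -0.986, 0.082], [0.502, 0.004, -0.865]]
ft_force: [-0.0, 0.5, 0.3]
grip_width: 0.0471
```

```bash
python3 wp.py "[(.4525,-.3492,.067)]"
```

```text
t 18.88 p [ 0.4522 -0.3494  0.1289] w 0.0471 F [-0.   0.5  0.3] q [-62.  27.  95.  36.  53.  -2.] R2 [ 0.502  0.004 -0.865]
[ 0.4525 -0.3492  0.067 ] cm [-3.08 -0.03  5.37] rows 1.5
```

apply_moves --motion '[{"tx":-1,"ty":0,"tz":1.8,"turn":0,"jaw":0.1},{"tx":-2,"ty":0,"tz":3.6,"turn":0,"jaw":0.1},{"tx":-2.9,"ty":0,"tz":5.1,"turn":0,"jaw":0.1},{"tx":-2.9,"ty":0,"tz":5.1,"turn":0,"jaw":0.1},{"tx":-2.9,"ty":0,"tz":5.1,"turn":0,"jaw":0.1}]'

```text
time_s: 19.3
position: [0.4531, -0.3484, 0.0705]
tool_rot: [[0.852, 0.17, 0.495], [0.148, -0.986, 0.083], [0.502, 0.003, -0.865]]
ft_force: [-0.4, 0.6, -0.3]
grip_width: 0.0468
```

apply_moves --motion '[{"tx":0,"ty":0,"tz":0,"turn":0,"jaw":-0.6},{"tx":0,"ty":0,"tz":0,"turn":0,"jaw":-0.6},{"tx":0,"ty":0,"tz":0,"turn":0,"jaw":-0.6},{"tx":0,"ty":0,"tz":0,"turn":0,"jaw":-0.6},{"tx":0,"ty":0,"tz":0,"turn":0,"jaw":-0.6}]'

```text
time_s: 19.72
position: [0.4536, -0.3486, 0.072]
tool_rot: [[0.851, 0.17, 0.496], [0.149, -0.986, 0.082], [0.503, 0.004, -0.864]]
ft_force: [0.0, 1.5, 8.2]
grip_width: 0.025
```

```bash
python3 wp.py "[(.4525,-.3492,.16),(.5,-.17,.155),(.5873,-.0771,.123),(.6345,-.0106,.122),(.6345,-.0106,.073)]"
```

```text
t 19.72 p [ 0.4536 -0.3486  0.072 ] w 0.025 F [0.  1.5 8.2] q [-61.  32.  99.  41.  47.  -9.] R2 [ 0.503  0.004 -0.864]
[ 0.4525 -0.3492  0.16  ] cm [ 4.33  0.07 -7.66] rows 2.1
[ 0.5   -0.17   0.155] cm [  6.46 -16.86   4.26] rows 4.4
[ 0.5873 -0.0771  0.123 ] cm [ 7.2  -7.69  7.86] rows 3.2
[ 0.6345 -0.0106  0.122 ] cm [ 4.96 -5.75  2.97] rows 2.0
[ 0.6345 -0.0106  0.073 ] cm [-2.47 -0.02  4.23] rows 1.2
```

apply_moves --motion '[{"tx":0.8,"ty":0,"tz":-1.4,"turn":0,"jaw":-0.6},{"tx":2.4,"ty":0,"tz":-4.2,"turn":0,"jaw":-0.6},{"tx":4.3,"ty":0,"tz":-7.6,"turn":0,"jaw":-0.6},{"tx":4.3,"ty":0,"tz":-7.6,"turn":0,"jaw":-0.6}]'

```text
time_s: 20.05
position: [0.4537, -0.3504, 0.1663]
tool_rot: [[0.848, 0.169, 0.501], [0.154, -0.985, 0.073], [0.507, 0.015, -0.862]]
ft_force: [0.6, -1.7, 0.5]
grip_width: 0.0244
```

apply_moves --motion '[{"tx":1.3,"ty":-3.4,"tz":0.9,"turn":0,"jaw":-0.6},{"tx":2.6,"ty":-6.8,"tz":1.8,"turn":0,"jaw":-0.6},{"tx":3.9,"ty":-10.2,"tz":2.7,"turn":0,"jaw":-0.6},{"tx":5.2,"ty":-13.6,"tz":3.6,"turn":0,"jaw":-0.6},{"tx":6.5,"ty":-16.9,"tz":4.3,"turn":0,"jaw":-0.6}]'

```text
time_s: 20.47
position: [0.5016, -0.1688, 0.1595]
tool_rot: [[0.849, 0.169, 0.501], [0.153, -0.985, 0.073], [0.506, 0.015, -0.862]]
ft_force: [0.8, 0.6, -2.4]
grip_width: 0.0244
```

```bash
python3 wp.py "[(.5865,-.0771,.123),(.6338,-.0108,.122),(.6338,-.0108,.074)]"
```

```text
t 20.47 p [ 0.5016 -0.1688  0.1595] w 0.0244 F [ 0.8  0.6 -2.4] q [-42.  18. 104.  35.  43.  15.] R2 [ 0.506  0.015 -0.862]
[ 0.5865 -0.0771  0.123 ] cm [ 6.76 -7.65  8.07] rows 3.1
[ 0.6338 -0.0108  0.122 ] cm [ 4.98 -5.74  2.94] rows 2.0
[ 0.6338 -0.0108  0.074 ] cm [-2.43 -0.07  4.14] rows 1.2
```

apply_moves --motion '[{"tx":2.2,"ty":-2.5,"tz":2.7,"turn":0,"jaw":-0.6},{"tx":4.5,"ty":-5,"tz":5.4,"turn":0,"jaw":-0.6},{"tx":6.7,"ty":-7.6,"tz":8,"turn":0,"jaw":-0.6},{"tx":6.7,"ty":-7.6,"tz":8,"turn":0,"jaw":-0.6},{"tx":6.7,"ty":-7.6,"tz":8,"turn":0,"jaw":-0.6}]'

```text
time_s: 20.88
position: [0.5861, -0.0753, 0.1225]
tool_rot: [[0.848, 0.173, 0.5], [0.157, -0.985, 0.075], [0.506, 0.014, -0.863]]
ft_force: [-0.0, 0.2, -1.6]
grip_width: 0.0246
```

```bash
python3 wp.py "[(.6338,-.0108,.122),(.6338,-.0108,.074)]"
```

```text
t 20.88 p [ 0.5861 -0.0753  0.1225] w 0.0246 F [-0.   0.2 -1.6] q [-26.  26.  99.  31.  33.  31.] R2 [ 0.506  0.014 -0.863]
[ 0.6338 -0.0108  0.122 ] cm [ 5.03 -5.53  2.91] rows 1.9
[ 0.6338 -0.0108  0.074 ] cm [-2.43 -0.07  4.14] rows 1.2
```

apply_moves --motion '[{"tx":1.7,"ty":-1.8,"tz":0.9,"turn":0,"jaw":-0.6},{"tx":3.4,"ty":-3.7,"tz":1.9,"turn":0,"jaw":-0.6},{"tx":5.0,"ty":-5.5,"tz":2.9,"turn":0,"jaw":-0.6},{"tx":5.0,"ty":-5.5,"tz":2.9,"turn":0,"jaw":-0.6},{"tx":5.0,"ty":-5.5,"tz":2.9,"turn":0,"jaw":-0.6}]'

```text
time_s: 21.3
position: [0.6333, -0.0114, 0.1222]
tool_rot: [[0.848, 0.174, 0.5], [0.158, -0.985, 0.075], [0.506, 0.015, -0.863]]
ft_force: [-0.4, -0.4, -1.2]
grip_width: 0.0247
```

```bash
python3 wp.py "[(.6338,-.0108,.074)]"
```

```text
t 21.3 p [ 0.6333 -0.0114  0.1222] w 0.0247 F [-0.4 -0.4 -1.2] q [-17.  29.  93.  24.  32.  46.] R2 [ 0.506  0.015 -0.863]
[ 0.6338 -0.0108  0.074 ] cm [-2.39 -0.13  4.19] rows 1.2
```

apply_moves --motion '[{"tx":-0.5,"ty":-0.1,"tz":1,"turn":0,"jaw":-0.6},{"tx":-1,"ty":-0.13,"tz":1.9,"turn":0,"jaw":-0.6},{"tx":-1.6,"ty":-0.13,"tz":2.9,"turn":0,"jaw":-0.6},{"tx":-2.4,"ty":-0.13,"tz":4.2,"turn":0,"jaw":-0.6},{"tx":-2.4,"ty":-0.13,"tz":4.2,"turn":0,"jaw":-0.6}]'

```text
time_s: 21.72
position: [0.6326, -0.0122, 0.0717]
tool_rot: [[0.85, 0.172, 0.498], [0.155, -0.985, 0.075], [0.503, 0.014, -0.864]]
ft_force: [-0.2, -0.3, -1.5]
grip_width: 0.0248
```

```bash
python3 wp.py "[(.6338,-.0108,.072)]"
```

```text
t 21.72 p [ 0.6326 -0.0122  0.0717] w 0.0248 F [-0.2 -0.3 -1.5] q [-17.  33.  96.  29.  26.  40.] R2 [ 0.503  0.014 -0.864]
[ 0.6338 -0.0108  0.072 ] cm [ 0.14 -0.12  0.04] rows 0.0
```

apply_moves --motion '[{"tx":0,"ty":-0.1,"tz":0.05,"turn":0,"jaw":-0.6},{"tx":0.05,"ty":-0.1,"tz":0.12,"turn":0,"jaw":-0.6},{"tx":0.05,"ty":-0.1,"tz":0.2,"turn":0,"jaw":-0.6},{"tx":0.05,"ty":-0.1,"tz":0.2,"turn":0,"jaw":-0.6}]'

```text
time_s: 22.05
position: [0.6342, -0.0114, 0.071]
tool_rot: [[0.849, 0.172, 0.499], [0.155, -0.985, 0.074], [0.504, 0.015, -0.863]]
ft_force: [-0.9, -1.8, 1.4]
grip_width: 0.0247
```

```bash
python3 wp.py "[(.6338,-.0108,.072)]"
```

```text
t 22.05 p [ 0.6342 -0.0114  0.071 ] w 0.0247 F [-0.9 -1.8  1.4] q [-16.  33.  96.  29.  26.  40.] R2 [ 0.504  0.015 -0.863]
[ 0.6338 -0.0108  0.072 ] cm [ 0.03 -0.06 -0.1 ] rows 0.0
```

Bottom contact has been made (force changed from -1.5 to +1.4 N). I'll release and leave.

apply_moves --motion '[{"tx":0,"ty":0,"tz":0,"turn":0,"jaw":-0.3},{"tx":0,"ty":0,"tz":0,"turn":0,"jaw":-0.2},{"tx":0,"ty":0,"tz":0,"turn":0,"jaw":-0.1},{"tx":0,"ty":0,"tz":0,"turn":0,"jaw":-0.1},{"tx":0,"ty":0,"tz":0,"turn":0,"jaw":-0.1}]'

```text
time_s: 22.47
position: [0.6341, -0.0113, 0.071]
tool_rot: [[0.849, 0.172, 0.499], [0.156, -0.985, 0.074], [0.504, 0.015, -0.863]]
ft_force: [-0.1, -0.1, -0.3]
grip_width: 0.0387
```

apply_moves --motion '[{"tx":0.7,"ty":0,"tz":-1.2,"turn":0,"jaw":-0.1},{"tx":1.7,"ty":0,"tz":-3,"turn":0,"jaw":-0.1},{"tx":2.9,"ty":0,"tz":-5.1,"turn":0,"jaw":-0.1},{"tx":2.9,"ty":0,"tz":-5.1,"turn":0,"jaw":-0.1},{"tx":2.9,"ty":0,"tz":-5.1,"turn":0,"jaw":-0.1}]'

```text
time_s: 22.88
position: [0.6337, -0.0106, 0.1309]
tool_rot: [[0.848, 0.172, 0.501], [0.156, -0.985, 0.074], [0.506, 0.016, -0.862]]
ft_force: [0.1, 0.6, -0.4]
grip_width: 0.038
```

```bash
python3 wp.py "[(.5,.05,.18),(.4448,.23,.18),(.4448,.3388,.13),(.4448,.3388,.07)]"
```

```text
t 22.88 p [ 0.6337 -0.0106  0.1309] w 0.038 F [ 0.1  0.6 -0.4] q [-16.  28.  93.  23.  33.  47.] R2 [ 0.506  0.016 -0.862]
[0.5  0.05 0.18] cm [ -7.91  -8.19 -10.49] rows 3.7
[0.4448 0.23   0.18  ] cm [ -1.87 -18.68  -1.44] rows 4.5
[0.4448 0.3388 0.13  ] cm [ -0.83 -10.8    5.11] rows 2.9
[0.4448 0.3388 0.07  ] cm [-3.04 -0.09  5.17] rows 1.4
```

apply_moves --motion '[{"tx":-2,"ty":-2,"tz":-2.6,"turn":0.9,"jaw":-0.1},{"tx":-4,"ty":-4.1,"tz":-5.2,"turn":1.8,"jaw":-0.1},{"tx":-6,"ty":-6.1,"tz":-7.9,"turn":1.8,"jaw":0},{"tx":-7.9,"ty":-8.2,"tz":-10.5,"turn":1.8,"jaw":0},{"tx":-7.9,"ty":-8.2,"tz":-10.5,"turn":1.8,"jaw":0}]'

```text
time_s: 23.3
position: [0.4948, 0.0528, 0.1802]
tool_rot: [[0.854, 0.148, 0.498], [0.127, -0.989, 0.076], [0.504, -0.002, -0.864]]
ft_force: [0.9, 0.2, 0.1]
grip_width: 0.0425
```

apply_moves --motion '[{"tx":-0.4,"ty":-3.9,"tz":-0.3,"turn":0,"jaw":0},{"tx":-0.8,"ty":-7.8,"tz":-0.6,"turn":0,"jaw":0},{"tx":-1.2,"ty":-11.7,"tz":-0.9,"turn":0,"jaw":0},{"tx":-1.6,"ty":-15.5,"tz":-1.2,"turn":0,"jaw":0},{"tx":-1.9,"ty":-18.7,"tz":-1.4,"turn":0,"jaw":0}]'

```text
time_s: 23.72
position: [0.4429, 0.2361, 0.1822]
tool_rot: [[0.855, 0.148, 0.497], [0.127, -0.989, 0.076], [0.503, -0.002, -0.864]]
ft_force: [0.5, -0.1, 0.6]
grip_width: 0.0429
```

```bash
python3 wp.py "[(.4448,.3388,.13),(.4448,.3388,.07)]"
```

```text
t 23.72 p [0.4429 0.2361 0.1822] w 0.0429 F [ 0.5 -0.1  0.6] q [ 16.  13. 107.  -8.  30. 104.] R2 [ 0.503 -0.002 -0.864]
[0.4448 0.3388 0.13  ] cm [ -1.16 -10.12   5.39] rows 2.8
[0.4448 0.3388 0.07  ] cm [-3.02  0.01  5.19] rows 1.4
```

apply_moves --motion '[{"tx":-0.4,"ty":-3.5,"tz":1.8,"turn":0,"jaw":0},{"tx":-0.8,"ty":-7,"tz":3.6,"turn":0,"jaw":0},{"tx":-1.15,"ty":-10.1,"tz":5.4,"turn":0,"jaw":0},{"tx":-1.15,"ty":-10.1,"tz":5.4,"turn":0,"jaw":0},{"tx":-1.15,"ty":-10.1,"tz":5.4,"turn":0,"jaw":0}]'

```text
time_s: 24.13
position: [0.4441, 0.3397, 0.1276]
tool_rot: [[0.856, 0.151, 0.494], [0.131, -0.989, 0.076], [0.5, -0.0, -0.866]]
ft_force: [0.4, 0.2, 0.1]
grip_width: 0.0425
```

```bash
python3 wp.py "[(.4448,.3388,.07)]"
python3 - <<'E'
from h import *
s=telemetry.observe();R=np.array(s['tool_rot']);p=np.array(s['position'])
im,d=get_image('top');P=cloud('top',d);L=(P-p)@R;z=P[...,2]
m=(abs(L[...,1])<.07)&(abs(L[...,0])<.025)&(L[...,2]>-.03)&(L[...,2]<.025)
k,l,st,c=cv2.connectedComponentsWithStats(m.astype('uint8'),connectivity=4)
for i in range(1,k):
    if st[i,4]>4: q=L[l==i];print('finger y',np.nanpercentile(q[:,1],[5,50,95]).round(4),st[i,4])
b=(z>.07)&(z<.083)&(np.hypot(P[...,0]-.444,P[...,1]-.3385)<.03)
print(b.sum(),np.nanmean(P[b],0).round(4))
b=(z>.034)&(z<.046)&(np.hypot(P[...,0]-.444,P[...,1]-.25)<.07);print('mortar',b.sum(),np.nanpercentile(P[b],[2,98],axis=0).round(3))
v=np.vstack([cv2.resize(im[170:270,110:260],(600,400))]);cv2.imwrite('pics/4.png',v[:,:,::-1])
E
```

```text
t 24.13 p [0.4441 0.3397 0.1276] w 0.0425 F [0.4 0.2 0.1] q [ 30.  24. 102. -22.  28. 128.] R2 [ 0.5   -0.    -0.866]
[0.4448 0.3388 0.07  ] cm [-2.83  0.1   5.02] rows 1.4
finger y [0.0257 0.0313 0.039 ] 32
finger y [-0.0306 -0.0203 -0.0178] 53
50 [0.4448 0.3416 0.0785]
mortar 126 [[0.406 0.2   0.035]
 [0.467 0.259 0.046]]
```

View pics/4.png

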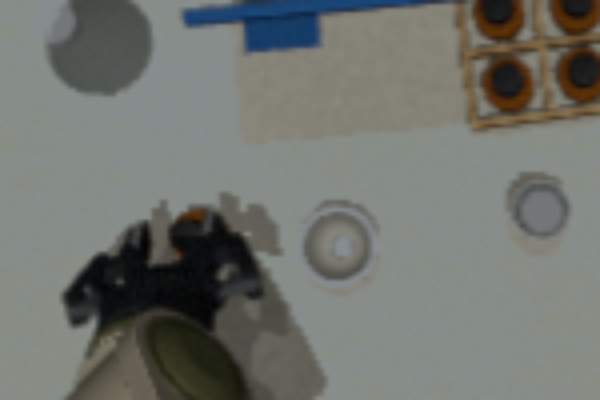

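The fingers are around spare A, and the mortar rim (y ≤ 0.259) is well clear. Descending and gripping.

apply_moves --motion '[{"tx":-1,"ty":0.05,"tz":1.7,"turn":0,"jaw":0},{"tx":-2,"ty":0.05,"tz":3.4,"turn":0,"jaw":0},{"tx":-2.8,"ty":0.05,"tz":5,"turn":0,"jaw":0},{"tx":-2.8,"ty":0.05,"tz":5,"turn":0,"jaw":0},{"tx":-2.8,"ty":0.05,"tz":5,"turn":0,"jaw":0}]'

```text
time_s: 24.6
position: [0.4456, 0.3373, 0.0715]
tool_rot: [[0.857, 0.148, 0.495], [0.128, -0.989, 0.074], [0.5, -0.0, -0.866]]
ft_force: [0.1, 0.8, 0.8]
grip_width: 0.0427
```

apply_moves --motion '[{"tx":0,"ty":0,"tz":0,"turn":0,"jaw":-0.6},{"tx":0,"ty":0,"tz":0,"turn":0,"jaw":-0.6},{"tx":0,"ty":0,"tz":0,"turn":0,"jaw":-0.6},{"tx":0,"ty":0,"tz":0,"turn":0,"jaw":-0.6},{"tx":0,"ty":0,"tz":0,"turn":0,"jaw":-0.6}]'

```text
time_s: 25.02
position: [0.4462, 0.3375, 0.0727]
tool_rot: [[0.855, 0.148, 0.497], [0.128, -0.989, 0.075], [0.502, -0.001, -0.865]]
ft_force: [-1.0, -1.9, 7.3]
grip_width: 0.0244
```

```bash
python3 wp.py "[(.4448,.3388,.2),(.46,.15,.2),(.46,0,.2),(.5,-.12,.18),(.5856,-.0773,.122)]"
```

```text
t 25.02 p [0.4462 0.3375 0.0727] w 0.0244 F [-1.  -1.9  7.3] q [ 29.  29. 105. -31.  20. 138.] R2 [ 0.502 -0.001 -0.865]
[0.4448 0.3388 0.2   ] cm [  6.29  -0.16 -11.07] rows 3.1
[0.46 0.15 0.2 ] cm [-1.11 18.9  -0.66] rows 4.5
[0.46 0.   0.2 ] cm [-1.92 14.83 -1.12] rows 3.6
[ 0.5  -0.12  0.18] cm [ 0.88 12.46  2.82] rows 3.1
[ 0.5856 -0.0773  0.122 ] cm [ 4.95 -2.95  9.59] rows 2.7
```

apply_moves --motion '[{"tx":0.8,"ty":0,"tz":-1.4,"turn":0,"jaw":-0.6},{"tx":2.4,"ty":0,"tz":-4.2,"turn":0,"jaw":-0.6},{"tx":4.3,"ty":0,"tz":-7.6,"turn":0,"jaw":-0.6},{"tx":6.2,"ty":0,"tz":-11,"turn":0,"jaw":-0.6},{"tx":6.2,"ty":0,"tz":-11,"turn":0,"jaw":-0.6}]'

```text
time_s: 25.43
position: [0.4464, 0.3387, 0.207]
tool_rot: [[0.849, 0.149, 0.506], [0.125, -0.989, 0.081], [0.513, -0.006, -0.859]]
ft_force: [1.7, 1.2, -0.1]
grip_width: 0.0245
```

apply_moves --motion '[{"tx":-0.2,"ty":3.5,"tz":-0.1,"turn":0,"jaw":-0.6},{"tx":-0.4,"ty":7.4,"tz":-0.2,"turn":0,"jaw":-0.6},{"tx":-0.6,"ty":11.3,"tz":-0.4,"turn":0,"jaw":-0.6},{"tx":-0.9,"ty":15.2,"tz":-0.6,"turn":0,"jaw":-0.6},{"tx":-1.1,"ty":18.9,"tz":-0.7,"turn":0,"jaw":-0.6}]'

```text
time_s: 25.85
position: [0.461, 0.1484, 0.2062]
tool_rot: [[0.849, 0.15, 0.507], [0.126, -0.989, 0.082], [0.513, -0.006, -0.858]]
ft_force: [1.0, 0.4, -0.7]
grip_width: 0.0252
```

apply_moves --motion '[{"tx":-0.4,"ty":3.5,"tz":-0.3,"turn":0,"jaw":-0.6},{"tx":-0.9,"ty":7.4,"tz":-0.6,"turn":0,"jaw":-0.6},{"tx":-1.4,"ty":11.3,"tz":-0.9,"turn":0,"jaw":-0.6},{"tx":-1.9,"ty":14.8,"tz":-1.1,"turn":0,"jaw":-0.6},{"tx":-1.9,"ty":14.8,"tz":-1.1,"turn":0,"jaw":-0.6}]'

```text
time_s: 26.27
position: [0.4621, -0.0073, 0.2053]
tool_rot: [[0.849, 0.142, 0.509], [0.12, -0.99, 0.076], [0.514, -0.004, -0.858]]
ft_force: [0.5, -0.5, -1.6]
grip_width: 0.0246
```

```bash
python3 wp.py "[(.54,-.1,.17),(.586,-.0773,.122),(.586,-.0773,.073)]"
```

```text
t 26.27 p [ 0.4621 -0.0073  0.2053] w 0.0246 F [ 0.5 -0.5 -1.6] q [-24.   6. 111.  26.  39.  40.] R2 [ 0.514 -0.004 -0.858]
[ 0.54 -0.1   0.17] cm [ 3.69 10.3   6.28] rows 3.0
[ 0.586  -0.0773  0.122 ] cm [ 1.71 -1.58  6.63] rows 1.7
[ 0.586  -0.0773  0.073 ] cm [-2.52  0.02  4.2 ] rows 1.2
```

apply_moves --motion '[{"tx":1.2,"ty":3.4,"tz":2.1,"turn":0,"jaw":-0.6},{"tx":2.5,"ty":6.9,"tz":4.2,"turn":0,"jaw":-0.6},{"tx":3.7,"ty":10.3,"tz":6.2,"turn":0,"jaw":-0.6},{"tx":3.7,"ty":10.3,"tz":6.2,"turn":0,"jaw":-0.6}]'

```text
time_s: 26.6
position: [0.5425, -0.1046, 0.1691]
tool_rot: [[0.849, 0.138, 0.509], [0.117, -0.99, 0.073], [0.514, -0.003, -0.858]]
ft_force: [-0.9, 0.0, -0.9]
grip_width: 0.0249
```

apply_moves --motion '[{"tx":0.8,"ty":-0.8,"tz":3.3,"turn":0,"jaw":-0.6},{"tx":1.7,"ty":-1.6,"tz":6.5,"turn":0,"jaw":-0.6},{"tx":1.7,"ty":-1.6,"tz":6.5,"turn":0,"jaw":-0.6},{"tx":1.7,"ty":-1.6,"tz":6.5,"turn":0,"jaw":-0.6}]'

```text
time_s: 26.93
position: [0.5877, -0.0808, 0.1205]
tool_rot: [[0.851, 0.14, 0.506], [0.118, -0.99, 0.076], [0.512, -0.004, -0.859]]
ft_force: [0.3, 0.4, -1.1]
grip_width: 0.0247
```

```bash
python3 wp.py "[(.586,-.0773,.073)]"
```

```text
t 26.93 p [ 0.5877 -0.0808  0.1205] w 0.0247 F [ 0.3  0.4 -1.1] q [-26.  26.  99.  32.  33.  32.] R2 [ 0.512 -0.004 -0.859]
[ 0.586  -0.0773  0.073 ] cm [-2.54 -0.34  4.02] rows 1.1
```

apply_moves --motion '[{"tx":-0.15,"ty":-0.34,"tz":0,"turn":0,"jaw":-0.6},{"tx":-0.8,"ty":-0.34,"tz":1,"turn":0,"jaw":-0.6},{"tx":-1.3,"ty":-0.34,"tz":2,"turn":0,"jaw":-0.6},{"tx":-2.3,"ty":-0.34,"tz":3.7,"turn":0,"jaw":-0.6},{"tx":-2.3,"ty":-0.34,"tz":3.7,"turn":0,"jaw":-0.6}]'

```text
time_s: 27.35
position: [0.5848, -0.0768, 0.0755]
tool_rot: [[0.852, 0.14, 0.504], [0.117, -0.99, 0.077], [0.51, -0.006, -0.86]]
ft_force: [-0.5, 0.1, -1.9]
grip_width: 0.0247
```

```bash
python3 wp.py "[(.586,-.0773,.0715)]"
```

```text
t 27.35 p [ 0.5848 -0.0768  0.0755] w 0.0247 F [-0.5  0.1 -1.9] q [-26.  30. 102.  39.  27.  24.] R2 [ 0.51  -0.006 -0.86 ]
[ 0.586  -0.0773  0.0715] cm [-0.11  0.06  0.4 ] rows 0.1
```

apply_moves --motion '[{"tx":0,"ty":0.06,"tz":0.1,"turn":0,"jaw":-0.6},{"tx":-0.05,"ty":0.06,"tz":0.22,"turn":0,"jaw":-0.6},{"tx":-0.1,"ty":0.06,"tz":0.33,"turn":0,"jaw":-0.6},{"tx":-0.11,"ty":0.06,"tz":0.42,"turn":0,"jaw":-0.6},{"tx":-0.11,"ty":0.06,"tz":0.42,"turn":0,"jaw":-0.6}]'

```text
time_s: 27.77
position: [0.5868, -0.0774, 0.0729]
tool_rot: [[0.851, 0.14, 0.506], [0.117, -0.99, 0.076], [0.512, -0.005, -0.859]]
ft_force: [-1.1, 1.0, 6.1]
grip_width: 0.0249
```

```bash
python3 wp.py "[(.586,-.0773,.0715)]"
```

```text
t 27.77 p [ 0.5868 -0.0774  0.0729] w 0.0249 F [-1.1  1.   6.1] q [-26.  30. 102.  40.  27.  23.] R2 [ 0.512 -0.005 -0.859]
[ 0.586  -0.0773  0.0715] cm [-0.14 -0.02  0.08] rows 0.0
```

apply_moves --motion '[{"tx":0,"ty":0,"tz":0,"turn":0,"jaw":-0.3},{"tx":0,"ty":0,"tz":0,"turn":0,"jaw":-0.2},{"tx":0,"ty":0,"tz":0,"turn":0,"jaw":-0.1},{"tx":0,"ty":0,"tz":0,"turn":0,"jaw":-0.1},{"tx":0,"ty":0,"tz":0,"turn":0,"jaw":-0.1}]'

```text
time_s: 28.18
position: [0.5868, -0.0774, 0.0729]
tool_rot: [[0.851, 0.14, 0.506], [0.117, -0.99, 0.076], [0.512, -0.005, -0.859]]
ft_force: [0.3, 0.0, -0.1]
grip_width: 0.0382
```

apply_moves --motion '[{"tx":0.7,"ty":0,"tz":-1.2,"turn":0,"jaw":-0.1},{"tx":2,"ty":0,"tz":-3.4,"turn":0,"jaw":-0.1},{"tx":3.5,"ty":0,"tz":-6.1,"turn":0,"jaw":-0.1},{"tx":3.5,"ty":0,"tz":-6.1,"turn":0,"jaw":-0.1}]'

```text
time_s: 28.52
position: [0.5875, -0.0788, 0.1485]
tool_rot: [[0.847, 0.139, 0.513], [0.119, -0.99, 0.072], [0.518, -0.0, -0.855]]
ft_force: [-0.2, -0.0, 0.8]
grip_width: 0.0386
```

apply_moves --motion '[{"tx":-2,"ty":1.5,"tz":-3,"turn":0,"jaw":-0.1},{"tx":-4,"ty":3,"tz":-6,"turn":0,"jaw":-0.1},{"tx":-6,"ty":5,"tz":-9,"turn":0,"jaw":-0.1},{"tx":-8,"ty":8,"tz":-12,"turn":0,"jaw":-0.1},{"tx":-10,"ty":11,"tz":-14,"turn":0,"jaw":-0.1}]'

```text
time_s: 28.93
position: [0.4476, -0.2062, 0.2169]
tool_rot: [[0.846, 0.141, 0.514], [0.121, -0.99, 0.072], [0.519, 0.001, -0.855]]
ft_force: [0.7, -1.1, -0.1]
grip_width: 0.0384
```

apply_moves --motion '[{"tx":-1,"ty":4,"tz":-1,"turn":0,"jaw":-0.1},{"tx":-2,"ty":7.5,"tz":-2,"turn":0,"jaw":-0.1},{"tx":-3,"ty":11,"tz":-3,"turn":0,"jaw":-0.1},{"tx":-3,"ty":14,"tz":-3,"turn":0,"jaw":-0.1},{"tx":-3,"ty":14,"tz":-3,"turn":0,"jaw":-0.1}]'

```text
time_s: 29.35
position: [0.4261, -0.3562, 0.2269]
tool_rot: [[0.846, 0.136, 0.515], [0.118, -0.991, 0.067], [0.52, 0.004, -0.854]]
ft_force: [-0.8, 0.5, -0.4]
grip_width: 0.0385
```

```bash
python3 wp.py "[]"
python3 - <<'E'
from h import *
c=np.array([.6003,.0152]);a=np.radians(7.1);Rr=np.array([[np.cos(a),np.sin(a)],[-np.sin(a),np.cos(a)]])
V=[]
for n in('top','side'):
    im,d=get_image(n);P=cloud(n,d);hsv=cv2.cvtColor(im,cv2.COLOR_RGB2HSV)
    m=((hsv[...,2]<70)&(P[...,2]>.066)&(P[...,2]<.09)&(abs(P[...,0]-.6)<.07)&(abs(P[...,1]-.015)<.15)).astype('uint8')
    k,l,st,ct=cv2.connectedComponentsWithStats(m);print(n)
    for i in range(1,k):
        if st[i,4]>12: print(ct[i].round(1),st[i,4],'rack mm',(Rr@(np.nanmean(P[l==i],0)[:2]+([-.0007,-.0007] if n=='top' else [.0007,.0007])-c)*1000).round(1),'zmax',np.nanmax(P[l==i][:,2]).round(4))
    V.append(cv2.resize(im[70:270,170:370] if n=='side' else im[140:240,200:300],(400,400)))
    cv2.imwrite(f'pics/end_{n}.png',im[:,:,::-1])
cv2.imwrite('pics/5.png',np.hstack(V)[:,:,::-1])
E
```

```text
t 29.35 p [ 0.4261 -0.3562  0.2269] w 0.0385 F [-0.8  0.5 -0.4] q [-65.  18.  91.  33.  65.   4.] R2 [ 0.52   0.004 -0.854]
top
[274.6 167.4] 33 rack mm [ 23.3 -34.4] zmax 0.0839
[292.4 165.5] 31 rack mm [ 22.3 -88.9] zmax 0.0838
[254.3 170. ] 42 rack mm [23.  27.7] zmax 0.0848
[234.2 171.9] 44 rack mm [24.7 88.8] zmax 0.0835
[294.7 181.8] 56 rack mm [-27.8 -89.3] zmax 0.086
[275.4 184.1] 53 rack mm [-27.7 -30. ] zmax 0.087
[255.6 186.9] 58 rack mm [-28.6  30.3] zmax 0.0845
[236.5 189.2] 58 rack mm [-28.5  88.3] zmax 0.0848
side
[258.3 150.6] 83 rack mm [28.4 90.4] zmax 0.0803
[241.5 161.6] 83 rack mm [-28.7  89.2] zmax 0.0811
[274.3 163.8] 87 rack mm [26.4 29.9] zmax 0.0812
[257.5 174.3] 95 rack mm [-27.5  31.8] zmax 0.0805
[293.  177.8] 98 rack mm [ 28.1 -32.5] zmax 0.0809
[275.2 188.8] 99 rack mm [-27.1 -28.6] zmax 0.0814
[310.  191.4] 106 rack mm [ 27.6 -87.8] zmax 0.0807
[293.6 204.2] 113 rack mm [-27.2 -88.2] zmax 0.0809
```

View pics/5.png

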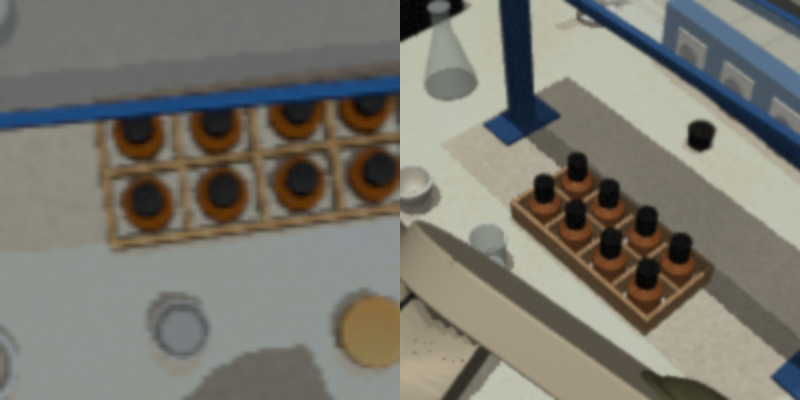

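Run:
```python
from h import *
for n in('top',):
    a=cv2.imread('pics/top0.png').astype(int);b=cv2.imread('pics/end_top.png').astype(int)
    for nm,(u,v) in dict(flask=(135,181),mortar=(194,231),beaker=(245,222),jar=(293,223)).items():
        print(nm,abs(a-b)[v-9:v+10,u-9:u+10].mean().round(1))
print(np.abs(telemetry.observe()['qvel']).max()); print(close_job())
```

```text
flask 2.9
mortar 3.5
beaker 3.6
jar 3.3
2.154170601278832
the job is handed in; nothing more can be done
None
```

All three spares are now upright in the three empty cells: back row at y = +30 and y = -30 mm, and front row at y = -90 mm. I handed the job in at about 29 s of the 72 s allowed; the hand-in reported no verdict.

**How it was done:** With the tool pointing straight down, the wrist would have hit the shelf at the back cells. I built up a tool tilt of about 30° by pushing at the reach limit in free air, high above the shelf. I then carried the two back-row bottles in under the shelf, low and diagonally over the empty front cell. Two bottles were lowered until the wrist force showed bench contact (peak about 6 N). The first was lowered to its grasp height and released there, with no clear contact reading.

**Last checks, both cameras:**
- **Stoppers:** all eight show at the same height, and every bottle looks upright.
- **Spares, from the cell centre:**

| Cell | Side view, off centre (mm) |
|---|---|
| Back, y = +30 | about 2 |
| Front, y = -90 | about 2 |
| Back, y = -30 | about 2.5 |

- **Disagreement between views:** the top view puts the back, y = -30 bottle 4.4 mm off in y, still inside the 8 mm limit. It also reads the back row about 5 mm short in x, because the shelf rail hides part of those stoppers.
- **Bottles already in the rack:** their measured positions are within 1 mm of the first pictures.
- **Beaker, mortar, jar and flask:** their image patches are practically unchanged.
- **Wrist force at hand-in:** about 1 N, noise level. The arm was free of everything and settling at about 2°/s.

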